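Weigh a lot of casting ingots on a two-pan balance

ROBOT

A 6-joint arm with a two-finger parallel gripper is mounted at the origin on a cart in front of the work surface, level with it; the furniture and walls round the work are solid. World frame = base frame: x ahead of the robot, y to its left, z up, the work surface at z = 0. Lengths are in m, angles in degrees, forces in N, time in s.
With the tool pointing down it reaches from about 0.275 to 0.775 m from the base axis. Payload 14.6 kg.
Tool frame: the origin (TCP) lies midway between the tips of the shut fingers; the grasp point (between the pads) lies 19 mm behind it (arm.grip_point_offset is the z of the grasp point in the tool frame, in m); z points along the fingers, y is the line along which they close (so a half turn about z gives the same grasp; the last joint's range is limited). The gripper opens to 85 mm and grips with 20 to 120 N. Pads are 22 mm wide; open, the fingers measure 114 mm over their backs; the gripper's body (76 mm by 85 mm) begins 54 mm behind the grasp point. The pads swing forward as they close: fully open they stand 13 mm farther back than shut.
Start: joints at [-77.939, 15.075, -2.767, 72.158, 0, 81.102], TCP at [0.188, -0.49, 0.231] pointing down, gripper open.
Joint ranges: [-151.79, 151.79], [-50.71, 97.33], [-67.44, 78.34], [-121.81, 120.89], [-77.56, 73.72], [-180, 180]. Speed limits (degrees/s): [108.29, 108.29, 147.25, 159.86, 180, 180].

INTERFACE

Orientations are given as a 3x3 rotation matrix whose columns are the frame's x, y, z axes.
In Python, from plant import arm gives the robot as it stands.
- The arm moves only by the tool send_rows, never from a script. Its argument "motion" is a list of rows, each an object with "delta_pos": the shift along the tool's x, y, z in m, a list of three; "yaw": the turn about the tool's z in rad; "hand": the finger opening in m, from 0 to 0.0854. A call has 1 to 8 rows; each row shifts and turns the commanded pose from where the row before left it, along the tool's axes as they then stand; what a row does not reach is not made up. A row lasts 1/10 s, in which the tool goes at most 50 mm and 8.59 degrees, less where a joint would pass 70% of its speed; a pose out of reach is approached as far as the arm can. A call with a gripper value outside its range is refused whole. The fingers move at their own pace and stop on an object; the grip force is fixed at half the most. Time passes only in rows, so rows that do not move let the fingers close. It gives the time, the measured TCP pose, the force, the opening and the grip force at its end, in the units of the state.
- arm.sense(): the state, without advancing time (a new reading comes with each control period).
- arm.snapshot(name): name is "scene" or "top" or "wrist"; returns a dict with "pixels" (400x640x3 uint8, red, green, blue), "fx", "fy", "cx", "cy" (pixels), "k1" (the pictures are not rectified: a ray, as slopes to the right and down, at radius r is drawn at 1 + k1 r^2 times it, then the intrinsics apply), "world_from_camera" (4x4, takes a point from camera to world coordinates); the wrist camera has in their place "hand_eye" (4x4, takes a point from camera to tool coordinates, whose origin is the TCP and whose axes are the flange's). Camera axes: x right, y down, z forward; pixel columns grow to the right and rows downward; lengths in m; the calibration is good to about 2 mm. A picture is of the moment at which its call begins: read the wrist's pose just before it. There is no depth.
- arm.close_job(): hands the job in; it is judged then, once.
The state is a dict: "time": time; "qpos": joint angles; "dq": joint speeds; "effort": joint torques, N m; "eef_pos": TCP position; "tool_rot": TCP orientation; "contact_force": force on the tool from outside, world axes, zero at the start; "wrist_torque": the same for the moment, N m; "width": finger opening in m; "finger_force": force on a finger pad.
Only numpy, scipy, OpenCV 4.12 (cv2) and the standard library are available. Lean on these libraries where they do the work, as an engineer would, in place of code of your own. Each camera call takes 0.05 s, during which the arm holds its last target. There are 200 camera calls.

TASK

Weigh the lot of aluminium ingots on the balance. While the beam is still arrested, stack all of the ingots on the flat left-hand pan, two side by side along the pan and the rest flat across them; then turn the arrest knob anticlockwise until it clicks over and frees the beam, and put brass weights in the dished right-hand pan until the beam stands level by itself. Then click the knob back to arrest the beam and leave the balance loaded like that so that I can read off the weights, with the weights not needed on the bench and the other things where they are.

Things in the scene. Friction and masses are not known exactly. Their poses are not given: they have to be found in the camera images.
- balance_foot (a point): two-pan balance with a dark cast base, fixed to the bench; this point lies on the bench under the middle of the beam. y runs along the beam to the flat pan, x away from the robot, z up. The base is 105 x 170 mm with a 60 mm wide tongue towards -x that carries the knob, 22 mm high; the dial between the pans is 56 mm wide and reaches 139 mm above the bench
- goods_pan_top (a point): centre of the upper face of the flat left-hand pan, 136 mm (x) by 106 mm (y), 5 mm thick, no rim, for the ingots; it lies 105 mm to +y of the beam's pivot and 97 mm above the bench when the beam is level. Axes like the balance; the pans stay horizontal as the beam tilts, and where on a pan a load lies does not matter to the reading
- weight_pan_top (a point): centre of the inner floor of the dished right-hand pan for the weights, 106 mm (x) by 120 mm (y) inside, with a 3 mm thick rim standing 14 mm above the floor; 105 mm to -y of the pivot, its floor 97 mm above the bench when level
- beam (a joint): tilt of the beam (rad): 0 level, positive = weight pan down, goods pan up; stops at -0.12 and 0.12 (a pan then stands 13 mm off level). When free it settles within about 1 s at 0.05 rad for each 100 g of difference. Arrested, it is held at 0 whatever the load. A pointer on the beam shows the tilt on the dial (centre mark = level, other marks every 0.05 rad)
- arrest_knob (a joint): turn of the arrest knob (rad): 0 = beam arrested (as found), 1.2 = beam free; grows anticlockwise seen from above, end stops at both. A spring click (about 0.2 Nm) holds it at each end: let go before the halfway point it springs back, past it it springs on to the other end
- knob_grip (a point): middle of the knob's upright grip bar, on its vertical axis, 75 mm above the bench, 150 mm in front (-x) of the beam; grip it here from above across the bar. The bar is 62 mm long along this point's x, 14 mm thick along its y, 28 mm high (its top 10 mm above this point, the top of a 42 mm disc 16 mm under this point)
- ingot_1: cast aluminium bar ingot, 130 mm long, 38 mm wide at its foot, 31 mm at its top, 25 mm high, sides and ends sloping (flat top and foot, foot down); one of up to four, some of which may be absent. Its weight is not known, but is a round number of hundreds of grams within 2 %. Origin: centre of the foot; x along its length, z up
- ingot_2: cast aluminium bar ingot, 130 mm long, 38 mm wide at its foot, 31 mm at its top, 25 mm high, sides and ends sloping (flat top and foot, foot down); one of up to four, some of which may be absent. Its weight is not known, but is a round number of hundreds of grams within 2 %. Origin: centre of the foot; x along its length, z up
- ingot_3: cast aluminium bar ingot, 88 mm long, 38 mm wide at its foot, 31 mm at its top, 25 mm high, sides and ends sloping (flat top and foot, foot down); one of up to four, some of which may be absent. Its weight is not known, but is a round number of hundreds of grams within 2 %. Origin: centre of the foot; x along its length, z up
- ingot_4: cast aluminium bar ingot, 88 mm long, 38 mm wide at its foot, 31 mm at its top, 25 mm high, sides and ends sloping (flat top and foot, foot down); one of up to four, some of which may be absent. Its weight is not known, but is a round number of hundreds of grams within 2 %. Origin: centre of the foot; x along its length, z up
- weight_500: standing brass weight of 500 g: round body 48 mm in diameter and 30 mm high, above it a slim neck and a grip knob 21 mm in diameter that fills the top 20 mm; 60 mm high in all. Origin: centre of the underside; z up
- weight_200_a: standing brass weight of 200 g: round body 36 mm in diameter and 20 mm high, above it a slim neck and a grip knob 21 mm in diameter that fills the top 20 mm; 50 mm high in all. Origin: centre of the underside; z up
- weight_200_b: standing brass weight of 200 g: round body 36 mm in diameter and 20 mm high, above it a slim neck and a grip knob 21 mm in diameter that fills the top 20 mm; 50 mm high in all. Origin: centre of the underside; z up
- weight_100: standing brass weight of 100 g: round body 30 mm in diameter and 13 mm high, above it a slim neck and a grip knob 21 mm in diameter that fills the top 20 mm; 43 mm high in all. Origin: centre of the underside; z up
- slip_stone: two-grade slip stone, 34 x 78 x 13 mm, not part of the job, to be left where it is
- marker: pencil-like marker, 141 mm long, 10 mm high, to be left where it is
- offcut: flat maple offcut, 47 x 60 x 9 mm, to be left where it is
Mind the look-alikes: they are no part of the job. What is shaped like the weight_200_b but red is not meant.

How it is judged (in metres and radians):
On the way, in this order (a step that is already met when the one before it is completed fails the run):
1. all the ingots lie stacked on the flat pan (lower ones along it, upper ones across) while the beam is still arrested (x of ingot_1 in the frame of goods_pan_top between -0.045 and 0.045 m and y of ingot_1 in the frame of goods_pan_top between -0.042 and 0.042 m and angle between each of ingot_1, ingot_2, ingot_3, ingot_4's own z axis and vertical below 0.12 rad and ((z of ingot_1 in the frame of goods_pan_top between -0.006 and 0.008 m and angle between the x axis of ingot_1 and the x axis of goods_pan_top, either way round below 0.3 rad) or (z of ingot_1 in the frame of goods_pan_top between 0.018 and 0.034 m and angle between the x axis of ingot_1 and the x axis of goods_pan_top, either way round above 1.27 rad)) and x of ingot_2 in the frame of goods_pan_top between -0.045 and 0.045 m and y of ingot_2 in the frame of goods_pan_top between -0.042 and 0.042 m and ((z of ingot_2 in the frame of goods_pan_top between -0.006 and 0.008 m and angle between the x axis of ingot_2 and the x axis of goods_pan_top, either way round below 0.3 rad) or (z of ingot_2 in the frame of goods_pan_top between 0.018 and 0.034 m and angle between the x axis of ingot_2 and the x axis of goods_pan_top, either way round above 1.27 rad)) and x of ingot_3 in the frame of goods_pan_top between -0.045 and 0.045 m and y of ingot_3 in the frame of goods_pan_top between -0.042 and 0.042 m and ((z of ingot_3 in the frame of goods_pan_top between -0.006 and 0.008 m and angle between the x axis of ingot_3 and the x axis of goods_pan_top, either way round below 0.3 rad) or (z of ingot_3 in the frame of goods_pan_top between 0.018 and 0.034 m and angle between the x axis of ingot_3 and the x axis of goods_pan_top, either way round above 1.27 rad)) and x of ingot_4 in the frame of goods_pan_top between -0.045 and 0.045 m and y of ingot_4 in the frame of goods_pan_top between -0.042 and 0.042 m and ((z of ingot_4 in the frame of goods_pan_top between -0.006 and 0.008 m and angle between the x axis of ingot_4 and the x axis of goods_pan_top, either way round below 0.3 rad) or (z of ingot_4 in the frame of goods_pan_top between 0.018 and 0.034 m and angle between the x axis of ingot_4 and the x axis of goods_pan_top, either way round above 1.27 rad)) and value of joint arrest_knob below 0.25 rad), for 0.3 s.
2. the arrest knob has clicked over and the beam is free (value of joint arrest_knob above 1.05 rad), for 0.3 s.
3. the free beam stands level at rest with all the ingots on, the fingers touching nothing (x of ingot_1 in the frame of goods_pan_top between -0.045 and 0.045 m and y of ingot_1 in the frame of goods_pan_top between -0.042 and 0.042 m and angle between each of ingot_1, ingot_2, ingot_3, ingot_4's own z axis and vertical below 0.12 rad and ((z of ingot_1 in the frame of goods_pan_top between -0.006 and 0.008 m and angle between the x axis of ingot_1 and the x axis of goods_pan_top, either way round below 0.3 rad) or (z of ingot_1 in the frame of goods_pan_top between 0.018 and 0.034 m and angle between the x axis of ingot_1 and the x axis of goods_pan_top, either way round above 1.27 rad)) and x of ingot_2 in the frame of goods_pan_top between -0.045 and 0.045 m and y of ingot_2 in the frame of goods_pan_top between -0.042 and 0.042 m and ((z of ingot_2 in the frame of goods_pan_top between -0.006 and 0.008 m and angle between the x axis of ingot_2 and the x axis of goods_pan_top, either way round below 0.3 rad) or (z of ingot_2 in the frame of goods_pan_top between 0.018 and 0.034 m and angle between the x axis of ingot_2 and the x axis of goods_pan_top, either way round above 1.27 rad)) and x of ingot_3 in the frame of goods_pan_top between -0.045 and 0.045 m and y of ingot_3 in the frame of goods_pan_top between -0.042 and 0.042 m and ((z of ingot_3 in the frame of goods_pan_top between -0.006 and 0.008 m and angle between the x axis of ingot_3 and the x axis of goods_pan_top, either way round below 0.3 rad) or (z of ingot_3 in the frame of goods_pan_top between 0.018 and 0.034 m and angle between the x axis of ingot_3 and the x axis of goods_pan_top, either way round above 1.27 rad)) and x of ingot_4 in the frame of goods_pan_top between -0.045 and 0.045 m and y of ingot_4 in the frame of goods_pan_top between -0.042 and 0.042 m and ((z of ingot_4 in the frame of goods_pan_top between -0.006 and 0.008 m and angle between the x axis of ingot_4 and the x axis of goods_pan_top, either way round below 0.3 rad) or (z of ingot_4 in the frame of goods_pan_top between 0.018 and 0.034 m and angle between the x axis of ingot_4 and the x axis of goods_pan_top, either way round above 1.27 rad)) and value of joint arrest_knob above 1.05 rad and value of joint beam between -0.025 and 0.025 rad and velocity of joint beam between -0.05 and 0.05 rad/s and contact force between the fingers and anything else below 0.5 N), for 0.5 s.
At the end, for the whole second after the job is handed in: Ingots flat (7 deg) on the flat pan, centres within 45 x 42 mm of its centre: lower ones within 17 deg of its length, upper ones of crosswise. Knob back below 0.15 rad, beam at rest within 0.025 rad (50 g) of level. The weights that balance are in the dish, the rest on the bench (x of ingot_1 in the frame of goods_pan_top between -0.045 and 0.045 m and y of ingot_1 in the frame of goods_pan_top between -0.042 and 0.042 m and angle between each of ingot_1, ingot_2, ingot_3, ingot_4's own z axis and vertical below 0.12 rad and ((z of ingot_1 in the frame of goods_pan_top between -0.006 and 0.008 m and angle between the x axis of ingot_1 and the x axis of goods_pan_top, either way round below 0.3 rad) or (z of ingot_1 in the frame of goods_pan_top between 0.018 and 0.034 m and angle between the x axis of ingot_1 and the x axis of goods_pan_top, either way round above 1.27 rad)) and x of ingot_2 in the frame of goods_pan_top between -0.045 and 0.045 m and y of ingot_2 in the frame of goods_pan_top between -0.042 and 0.042 m and ((z of ingot_2 in the frame of goods_pan_top between -0.006 and 0.008 m and angle between the x axis of ingot_2 and the x axis of goods_pan_top, either way round below 0.3 rad) or (z of ingot_2 in the frame of goods_pan_top between 0.018 and 0.034 m and angle between the x axis of ingot_2 and the x axis of goods_pan_top, either way round above 1.27 rad)) and x of ingot_3 in the frame of goods_pan_top between -0.045 and 0.045 m and y of ingot_3 in the frame of goods_pan_top between -0.042 and 0.042 m and ((z of ingot_3 in the frame of goods_pan_top between -0.006 and 0.008 m and angle between the x axis of ingot_3 and the x axis of goods_pan_top, either way round below 0.3 rad) or (z of ingot_3 in the frame of goods_pan_top between 0.018 and 0.034 m and angle between the x axis of ingot_3 and the x axis of goods_pan_top, either way round above 1.27 rad)) and x of ingot_4 in the frame of goods_pan_top between -0.045 and 0.045 m and y of ingot_4 in the frame of goods_pan_top between -0.042 and 0.042 m and ((z of ingot_4 in the frame of goods_pan_top between -0.006 and 0.008 m and angle between the x axis of ingot_4 and the x axis of goods_pan_top, either way round below 0.3 rad) or (z of ingot_4 in the frame of goods_pan_top between 0.018 and 0.034 m and angle between the x axis of ingot_4 and the x axis of goods_pan_top, either way round above 1.27 rad)) and value of joint arrest_knob below 0.15 rad and value of joint beam between -0.025 and 0.025 rad and velocity of joint beam between -0.05 and 0.05 rad/s and x of weight_500 in the frame of weight_pan_top between -0.054 and 0.054 m and y of weight_500 in the frame of weight_pan_top between -0.061 and 0.061 m and z of weight_500 in the frame of weight_pan_top between -0.006 and 0.04 m and ((x of weight_200_a in the frame of weight_pan_top between -0.054 and 0.054 m and y of weight_200_a in the frame of weight_pan_top between -0.061 and 0.061 m and z of weight_200_a in the frame of weight_pan_top between -0.006 and 0.04 m) or (x of weight_200_b in the frame of weight_pan_top between -0.054 and 0.054 m and y of weight_200_b in the frame of weight_pan_top between -0.061 and 0.061 m and z of weight_200_b in the frame of weight_pan_top between -0.006 and 0.04 m)) and ((x of weight_500 in the frame of weight_pan_top between -0.054 and 0.054 m and y of weight_500 in the frame of weight_pan_top between -0.061 and 0.061 m and z of weight_500 in the frame of weight_pan_top between -0.006 and 0.04 m) or height (world z) of weight_500 between -0.02 and 0.03 m) and ((x of weight_200_a in the frame of weight_pan_top between -0.054 and 0.054 m and y of weight_200_a in the frame of weight_pan_top between -0.061 and 0.061 m and z of weight_200_a in the frame of weight_pan_top between -0.006 and 0.04 m) or height (world z) of weight_200_a between -0.02 and 0.03 m) and ((x of weight_200_b in the frame of weight_pan_top between -0.054 and 0.054 m and y of weight_200_b in the frame of weight_pan_top between -0.061 and 0.061 m and z of weight_200_b in the frame of weight_pan_top between -0.006 and 0.04 m) or height (world z) of weight_200_b between -0.02 and 0.03 m) and ((x of weight_100 in the frame of weight_pan_top between -0.054 and 0.054 m and y of weight_100 in the frame of weight_pan_top between -0.061 and 0.061 m and z of weight_100 in the frame of weight_pan_top between -0.006 and 0.04 m) or height (world z) of weight_100 between -0.02 and 0.03 m)); the robot touches nothing.
It fails at once if a bystander (slip stone, marker, offcut) is moved by more than 30 mm (distance of any of slip_stone, marker, offcut from where it was at the start of the episode above 0.03 m).
It fails at once if an ingot or a weight falls off the bench (height (world z) of any of ingot_1, ingot_2, ingot_3, ingot_4, weight_500, weight_200_a, weight_200_b, weight_100 below -0.1 m).
Of ingot_1, ingot_2, ingot_3, ingot_4 only 3 to 4 are there at a start; the rules pass over those that are not, and their reading is None.
At some moment in a run one of weight_500, weight_200_a, weight_200_b, weight_100 may be knocked a few centimetres aside while the robot is not near it.
It also fails if it takes over 210 s, if anything falls off the work surface, if the arm or the gripper's body presses on something with over 40 N, if the wrist force passes 120 N, or if a joint passes its speed limit or range.

## Working session

There is one attempt and no reset: what is moved stays moved. The work goes in short steps, Python scripts to look and compute and a tool call to move; the robot and the scene stay as the last step left them, time stands still between calls to the robot, and variables do not carry over. Pictures are saved under pics/ and viewed, at most 14 in all, crops included, and the job is handed in when it is done.

Besides the shell and the picture viewer there is one more tool, called after "Request:" by a JSON object that holds its "op" and its "data". send_rows: Moves the arm, as the interface text tells. Its arguments: {"type":"object","properties":{"motion":{"type":"array","items":{"type":"object","properties":{"delta_pos":{"type":"array","items":{"type":"number"}},"yaw":{"type":"number"},"hand":{"type":"number"}}}}},"required":["motion"]}

```bash
ls; mkdir -p pics; cat > h.py <<'E'
import numpy as np, cv2
from plant import arm
def snap(n,f=None):
    st=arm.sense(); s=arm.snapshot(n)
    if n=="wrist":
        T=np.eye(4);T[:3,:3]=st["tool_rot"];T[:3,3]=st["eef_pos"]
        s["world_from_camera"]=T@np.array(s["hand_eye"])
    if f: cv2.imwrite(f"pics/{f}.png",cv2.cvtColor(np.asarray(s["pixels"]),cv2.COLOR_RGB2BGR))
    return s
def ray(s,u,v):
    K=np.array([[s["fx"],0,s["cx"]],[0,s["fy"],s["cy"]],[0,0,1.]])
    p=cv2.undistortPoints(np.array([[[u,v]]],float),K,np.array([s["k1"],0,0,0.]))[0,0]
    T=np.array(s["world_from_camera"]); return T[:3,3],T[:3,:3]@np.array([p[0],p[1],1.])
def onz(s,u,v,z):
    o,d=ray(s,u,v); return (o+d*(z-o[2])/d[2])
def proj(s,P):
    T=np.linalg.inv(np.array(s["world_from_camera"]));p=T[:3,:3]@np.array(P)+T[:3,3]
    x,y=p[0]/p[2],p[1]/p[2];k=1+s["k1"]*(x*x+y*y); return s["fx"]*x*k+s["cx"],s["fy"]*y*k+s["cy"]
E
python3 - <<'E'
from h import *
import pickle
for n in("scene","top"):
    s=snap(n,n+"0"); pickle.dump(s,open(n+"0.pkl","wb")); print(n,s["fx"],s["k1"],np.round(s["world_from_camera"],3))
st=arm.sense();print(st["tool_rot"],st["width"],arm.grip_point_offset)
s=snap("wrist");print(np.round(s["hand_eye"],3))
E
```

```text
pics
scene 464.0688749548674 -0.10680401509234028 [[-0.743 -0.295  0.6   -0.126]
 [-0.669  0.318 -0.672  0.85 ]
 [ 0.007 -0.901 -0.434  0.534]
 [ 0.     0.     0.     1.   ]]
top 395.2468776015511 0.0072455995958902834 [[ 0.028 -0.997  0.077  0.428]
 [-1.    -0.028  0.002  0.182]
 [-0.    -0.077 -0.997  1.102]
 [ 0.     0.     0.     1.   ]]
[[ 9.33848147e-01  3.57669698e-01 -1.60145226e-04]
 [ 3.57669691e-01 -9.33847720e-01  9.10416867e-04]
 [ 1.76077272e-04 -9.07470197e-04 -9.99999573e-01]] 0.08538000178653685 -0.0187
[[ 0.    -0.95  -0.313  0.08 ]
 [ 1.    -0.     0.001  0.   ]
 [-0.001 -0.313  0.95  -0.143]
 [ 0.     0.     0.     1.   ]]
```

View pics/top0.png

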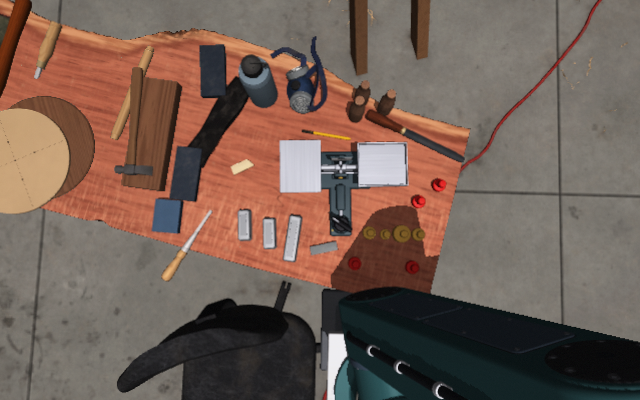

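View pics/scene0.png

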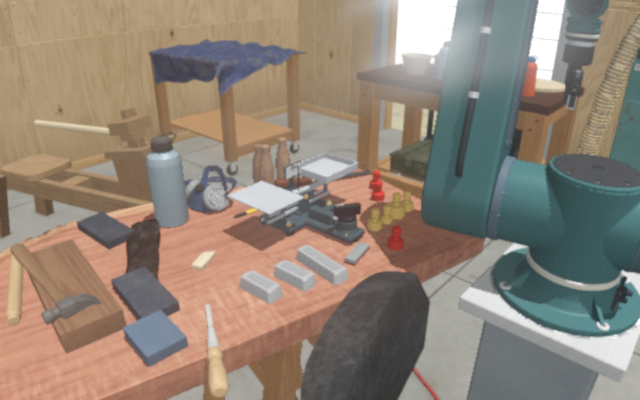

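The top view shows three ingots: one long at (292,238) and two short at (268,233) and (244,224). The brass weights are at (369,233), (385,235), (402,233) and (419,234). The flat pan is at about (300,166), the dish at (382,165) and the knob at (340,224). The slip stone is at (323,248). The red look-alikes are clear.

```bash
python3 - <<'E'
from h import *
import pickle
s=pickle.load(open("top0.pkl","rb"))
im=np.asarray(s["pixels"]);hsv=cv2.cvtColor(im,cv2.COLOR_RGB2HSV)
m=((hsv[...,1]<45)&(hsv[...,2]>90)).astype(np.uint8)
m[:, :200]=0;m[:120]=0;m[270:]=0;m[:,440:]=0
n,l,stt,c=cv2.connectedComponentsWithStats(m)
for i in range(1,n):
    if stt[i,4]>60:
        cn,_=cv2.findContours((l==i).astype(np.uint8),0,2)
        r=cv2.minAreaRect(cn[0]);z=.097 if stt[i,4]>1200 else .025
        b=[onz(s,u,v,z)[:2] for u,v in cv2.boxPoints(r)]
        e=[b[1]-b[0],b[2]-b[1]];e.sort(key=np.linalg.norm)
        print(stt[i],np.round(np.mean(b,0),4),np.round([np.linalg.norm(x) for x in e],3),np.degrees(np.arctan2(e[1][1],e[1][0])).round(1))
for n_,u,v,z in[("w1",369,233,.045),("w2",385,235,.04),("w3",402,233,.055),("w4",419,234,.05),("knob",340,224,.085),("slip",323,248,.013)]: print(n_,onz(s,u,v,z).round(3))
E
```

```text
[ 280  140   77   53 2413] [0.5925 0.1998] [0.135 0.196] -88.4
[ 357  142   51   46 2183] [0.6027 0.0351] [0.116 0.129] -86.5
[238 210  13  31 353] [0.4369 0.3992] [0.033 0.082] -175.0
[283 216  18  46 537] [0.4046 0.2667] [0.032 0.122] -6.8
[263 218  13  31 353] [0.4168 0.3287] [0.033 0.081] -177.9
[310 242  28  13 221] [0.3816 0.1803] [0.022 0.072] -77.2
[200 253  58  17 497] [0.3385 0.435 ] [0.043 0.154] -88.4
w1 [0.424 0.06  0.045]
w2 [0.42  0.016 0.04 ]
w3 [ 0.427 -0.026  0.055]
w4 [ 0.425 -0.072  0.05 ]
knob [0.445 0.139 0.085]
slip [0.38  0.181 0.013]
```

Request:
{"op": "send_rows", "data": {"motion": [{"delta_pos":[0,0,-0.03],"yaw":0.122,"hand":0.085},{"delta_pos":[0,0,-0.03],"yaw":0.122,"hand":0.085},{"delta_pos":[0,0,-0.03],"yaw":0.122,"hand":0.085},{"delta_pos":[0.03,-0.04,0],"yaw":0,"hand":0.085},{"delta_pos":[0.03,-0.04,0],"yaw":0,"hand":0.085},{"delta_pos":[0.03,-0.04,0],"yaw":0,"hand":0.085},{"delta_pos":[0.03,-0.04,0],"yaw":0,"hand":0.085},{"delta_pos":[0.03,-0.04,0],"yaw":0,"hand":0.085}]}}

```text
time: 0.95
eef_pos: [0.3385, -0.2885, 0.3212]
tool_rot: [[1.0, -0.001, 0.0], [-0.001, -1.0, 0.0], [0.0, -0.0, -1.0]]
contact_force: [1.1, -0.5, -0.2]
width: 0.085
finger_force: 0.0
```

Request:
{"op": "send_rows", "data": {"motion": [{"delta_pos":[0.02,-0.045,0],"yaw":0,"hand":0.085},{"delta_pos":[0.02,-0.045,0],"yaw":0,"hand":0.085},{"delta_pos":[0.02,-0.045,0],"yaw":0,"hand":0.085},{"delta_pos":[0.02,-0.045,0],"yaw":0,"hand":0.085},{"delta_pos":[0.02,-0.045,0],"yaw":0,"hand":0.085},{"delta_pos":[0.02,-0.045,0],"yaw":0,"hand":0.085},{"delta_pos":[0.02,-0.045,0],"yaw":0,"hand":0.085},{"delta_pos":[0,-0.045,0],"yaw":0,"hand":0.085}]}}

```text
time: 1.75
eef_pos: [0.4792, 0.0718, 0.3205]
tool_rot: [[1.0, 0.0, -0.001], [0.0, -1.0, 0.0], [-0.001, -0.0, -1.0]]
contact_force: [0.4, -0.2, 0.0]
width: 0.085
finger_force: 0.0
```

```bash
python3 - <<'E'
from h import *
import pickle
s=snap("wrist","w1");pickle.dump(s,open("w1.pkl","wb"))
E
```

Request:
{"op": "send_rows", "data": {"motion": [{"delta_pos":[0,-0.04,0],"yaw":0,"hand":0.085},{"delta_pos":[0,-0.04,0],"yaw":0,"hand":0.085},{"delta_pos":[0,-0.04,0],"yaw":0,"hand":0.085},{"delta_pos":[0,-0.04,0],"yaw":0,"hand":0.085},{"delta_pos":[0,-0.04,0],"yaw":0,"hand":0.085},{"delta_pos":[0,0,0],"yaw":0,"hand":0.085},{"delta_pos":[0,0,0],"yaw":0,"hand":0.085}]}}

```text
time: 2.5
eef_pos: [0.4757, 0.1692, 0.3271]
tool_rot: [[0.99, 0.137, -0.011], [0.138, -0.988, 0.074], [-0.001, -0.075, -0.997]]
contact_force: [0.6, 1.0, 1.0]
width: 0.0846
finger_force: 0.0
```

```bash
python3 - <<'E'
from h import *
import pickle
s=snap("wrist","w2");pickle.dump(s,open("w2.pkl","wb"));print(arm.sense()["eef_pos"])
E
```

```text
[0.47568853 0.16892108 0.32703951]
```

View pics/w1.png

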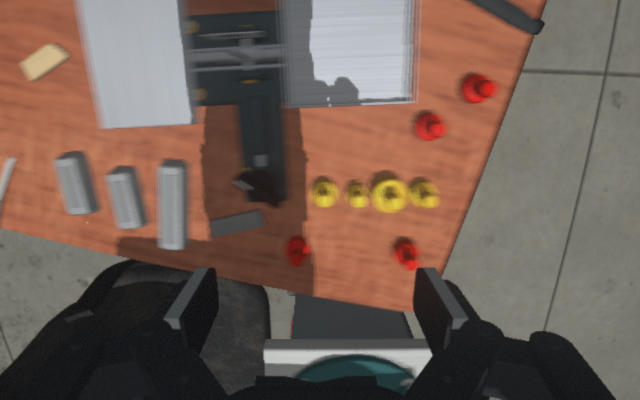

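View pics/w2.png

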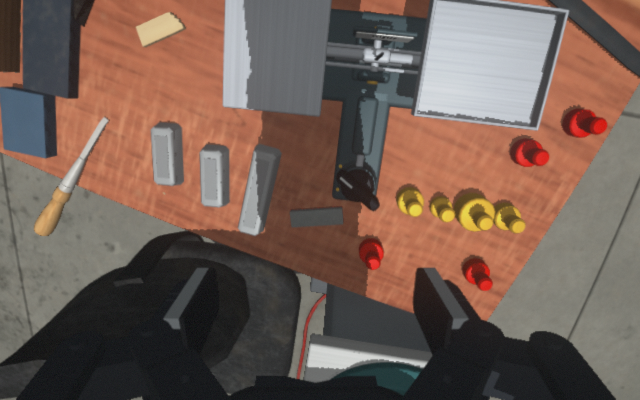

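Both views show three ingots, the weights in a row, and the knob pointing diagonally. In the second view the tool has tilted by 8°, so a joint limit is likely.

```bash
python3 -c "
from h import *
s=arm.sense();print(s['qpos'],s['dq'],s['eef_pos'],s['tool_rot'])"
```

```text
[  7.81828533  12.13666085   7.85087968  85.77732732   4.3071855
 179.94395443] [-0.47934207 -0.05595417 -0.29019693 -0.09823851 -0.00260812 -0.05474257] [0.47568853 0.16892108 0.32703951] [[ 0.9905708   0.13653463 -0.01130463]
 [ 0.13699797 -0.98778417  0.07425625]
 [-0.00102799 -0.07510478 -0.99717512]]
```

Request:
{"op": "send_rows", "data": {"motion": [{"delta_pos":[0,0,0],"yaw":-0.149,"hand":0.085},{"delta_pos":[0,0,0],"yaw":-0.149,"hand":0.085},{"delta_pos":[0,0,0],"yaw":-0.149,"hand":0.085},{"delta_pos":[0,0,0],"yaw":-0.149,"hand":0.085},{"delta_pos":[0,0,0],"yaw":-0.149,"hand":0.085},{"delta_pos":[0,0,0],"yaw":-0.149,"hand":0.085},{"delta_pos":[0,0,0],"yaw":-0.149,"hand":0.085},{"delta_pos":[0,0,0],"yaw":-0.149,"hand":0.085}]}}

```text
time: 3.35
eef_pos: [0.4757, 0.1685, 0.327]
tool_rot: [[0.234, 0.972, -0.011], [0.97, -0.233, 0.074], [0.07, -0.028, -0.997]]
contact_force: [0.3, -0.2, 0.4]
width: 0.0853
finger_force: 0.0
```

Request:
{"op": "send_rows", "data": {"motion": [{"delta_pos":[0,0,0],"yaw":-0.149,"hand":0.085},{"delta_pos":[0,0,0],"yaw":-0.149,"hand":0.085},{"delta_pos":[0,0,0],"yaw":-0.149,"hand":0.085},{"delta_pos":[0,0,0],"yaw":-0.149,"hand":0.085},{"delta_pos":[0,0,0],"yaw":-0.149,"hand":0.085},{"delta_pos":[0,0,0],"yaw":-0.149,"hand":0.085},{"delta_pos":[0,0,0],"yaw":-0.149,"hand":0.085},{"delta_pos":[0,0,0],"yaw":-0.149,"hand":0.085}]}}

```text
time: 4.15
eef_pos: [0.4757, 0.1685, 0.3271]
tool_rot: [[-0.816, 0.577, -0.011], [0.575, 0.815, 0.074], [0.052, 0.054, -0.997]]
contact_force: [0.8, 0.0, -0.1]
width: 0.0846
finger_force: 0.0
```

```bash
python3 -c "
from h import *
s=arm.sense();print(s['qpos'],s['eef_pos'],s['tool_rot'])"
```

```text
[ 7.76503704 12.1220648   7.83456576 85.77181607  4.30902991 42.99850955] [0.47572905 0.16847232 0.32706013] [[-0.8164946   0.57724493 -0.01117453]
 [ 0.57500675  0.81476723  0.07430745]
 [ 0.05199824  0.0542462  -0.99717277]]
```

Request:
{"op": "send_rows", "data": {"motion": [{"delta_pos":[0,0,0],"yaw":-0.149,"hand":0.085},{"delta_pos":[0,0,0],"yaw":-0.149,"hand":0.085},{"delta_pos":[0,0,0],"yaw":-0.149,"hand":0.085},{"delta_pos":[0,0,0],"yaw":-0.149,"hand":0.085},{"delta_pos":[0,0,0],"yaw":-0.149,"hand":0.085},{"delta_pos":[0,0,0],"yaw":-0.149,"hand":0.085},{"delta_pos":[0,0,0],"yaw":-0.149,"hand":0.085},{"delta_pos":[0,0,0],"yaw":-0.149,"hand":0.085}]}}

```text
time: 4.95
eef_pos: [0.4757, 0.1685, 0.3271]
tool_rot: [[-0.838, -0.545, -0.011], [-0.544, 0.836, 0.074], [-0.031, 0.068, -0.997]]
contact_force: [0.7, -0.3, -1.0]
width: 0.085
finger_force: 0.0
```

Request:
{"op": "send_rows", "data": {"motion": [{"delta_pos":[0,0,0],"yaw":-0.149,"hand":0.085},{"delta_pos":[0,0,0],"yaw":-0.149,"hand":0.085},{"delta_pos":[0,0,0],"yaw":-0.149,"hand":0.085},{"delta_pos":[0,0,0],"yaw":-0.149,"hand":0.085},{"delta_pos":[0,0,0],"yaw":-0.149,"hand":0.085},{"delta_pos":[0,0,0],"yaw":-0.149,"hand":0.085},{"delta_pos":[0,0,0],"yaw":-0.149,"hand":0.085},{"delta_pos":[0,0,0],"yaw":-0.149,"hand":0.085}]}}

```text
time: 5.75
eef_pos: [0.4757, 0.1685, 0.327]
tool_rot: [[0.197, -0.98, -0.011], [-0.978, -0.197, 0.074], [-0.075, -0.004, -0.997]]
contact_force: [0.2, 0.4, 0.2]
width: 0.0848
finger_force: 0.0
```

Request:
{"op": "send_rows", "data": {"motion": [{"delta_pos":[0,0,0],"yaw":-0.149,"hand":0.085},{"delta_pos":[0,0,0],"yaw":-0.149,"hand":0.085},{"delta_pos":[0,0,0],"yaw":-0.149,"hand":0.085},{"delta_pos":[0,0,0],"yaw":-0.149,"hand":0.085},{"delta_pos":[0,0,0],"yaw":-0.149,"hand":0.085},{"delta_pos":[0,0,0],"yaw":-0.149,"hand":0.085},{"delta_pos":[0,0,0],"yaw":-0.149,"hand":0.085},{"delta_pos":[0,0.04,0],"yaw":-0.14,"hand":0.085}]}}

```text
time: 6.55
eef_pos: [0.4633, 0.1324, 0.324]
tool_rot: [[0.983, -0.186, -0.011], [-0.184, -0.98, 0.075], [-0.025, -0.071, -0.997]]
contact_force: [0.5, -1.4, -0.6]
width: 0.0852
finger_force: 0.0
```

```bash
python3 -c "
from h import *
s=arm.sense();print(s['qpos'],s['eef_pos'],s['tool_rot'])"
```

```text
[   3.635807      9.9764508     4.56874805   84.97205007    4.32778452
 -165.69957613] [0.46330257 0.13239092 0.32396355] [[ 0.98253807 -0.18571325 -0.01138107]
 [-0.18436607 -0.98000023  0.0748913 ]
 [-0.02506176 -0.07148527 -0.99712675]]
```

Request:
{"op": "send_rows", "data": {"motion": [{"delta_pos":[0,0,0],"yaw":-0.14,"hand":0.085},{"delta_pos":[0,0.04,0],"yaw":-0.05,"hand":0.085},{"delta_pos":[0,0.04,0],"yaw":0,"hand":0.085},{"delta_pos":[0,0.02,0],"yaw":0,"hand":0.085}]}}

```text
time: 6.95
eef_pos: [0.4606, 0.0683, 0.3173]
tool_rot: [[0.998, -0.056, -0.009], [-0.056, -0.997, 0.045], [-0.012, -0.044, -0.999]]
contact_force: [0.2, 0.2, -0.1]
width: 0.0847
finger_force: 0.0
```

```bash
python3 -c "
from h import *
s=arm.sense();print(s['qpos'],s['eef_pos'],s['tool_rot'])"
```

```text
[  -3.18227087    8.71137599    2.03956478   84.01425353    2.52914572
 -180.00018663] [0.46058325 0.06833565 0.31730437] [[ 0.99838659 -0.05598279 -0.00949406]
 [-0.05550532 -0.99745624  0.04472359]
 [-0.01197366 -0.04412446 -0.99895428]]
```

Tilt is reducing (0.075 → 0.045). I'll continue.

Request:
{"op": "send_rows", "data": {"motion": [{"delta_pos":[0,0.03,0],"yaw":0,"hand":0.085},{"delta_pos":[0,0,0],"yaw":0,"hand":0.085}]}}

```text
time: 7.15
eef_pos: [0.4603, 0.0558, 0.316]
tool_rot: [[0.997, -0.076, -0.01], [-0.076, -0.997, 0.033], [-0.012, -0.032, -0.999]]
contact_force: [-0.0, -0.2, -0.3]
width: 0.0849
finger_force: 0.0
```

```bash
python3 -c "
from h import *
s=arm.sense();print(s['qpos'],s['eef_pos'],s['tool_rot'])"
```

```text
[  -4.31316461    8.58409412    1.70488078   83.81640129    1.82479759
 -179.97526184] [0.46025716 0.05583446 0.31601558] [[ 0.99706168 -0.0759857  -0.00970508]
 [-0.0756326  -0.99660055  0.03266575]
 [-0.01215421 -0.03183575 -0.99941921]]
```

Request:
{"op": "send_rows", "data": {"motion": [{"delta_pos":[0,0.03,0],"yaw":0,"hand":0.085},{"delta_pos":[0,0.03,0],"yaw":0,"hand":0.085},{"delta_pos":[0,0,0],"yaw":0,"hand":0.085}]}}

```text
time: 7.45
eef_pos: [0.4585, 0.0288, 0.3145]
tool_rot: [[0.993, -0.119, -0.012], [-0.119, -0.993, 0.008], [-0.012, -0.006, -1.0]]
contact_force: [-0.6, -0.2, 0.8]
width: 0.0848
finger_force: 0.0
```

```bash
python3 -c "
from h import *
s=arm.sense();print(s['qpos'],s['eef_pos'],s['tool_rot'])"
```

```text
[  -6.80035341    8.30842251    1.1508908    83.55375435    0.34905729
 -179.94995963] [0.45853589 0.02884698 0.314476  ] [[ 0.99278441 -0.1193501  -0.01160503]
 [-0.11926812 -0.99283361  0.00751921]
 [-0.01241928 -0.00608085 -0.99990439]]
```

```bash
python3 - <<'E'
from h import *
import pickle
s=snap("wrist","w3");pickle.dump(s,open("w3.pkl","wb"))
E
```

```text
(no output)
```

View pics/w3.png

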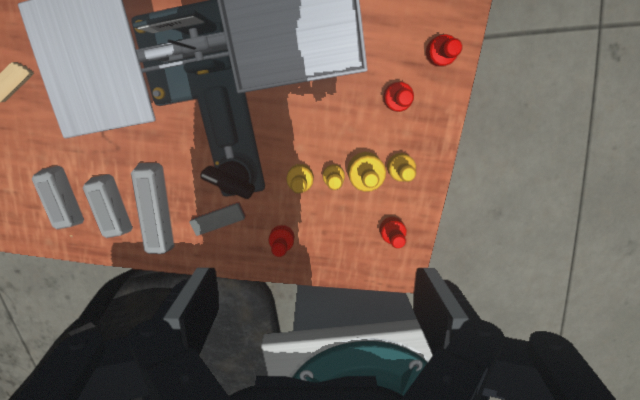

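```bash
python3 - <<'E'
from h import *
import pickle
s=pickle.load(open("w3.pkl","rb"));im=np.asarray(s["pixels"]);g=cv2.cvtColor(im,cv2.COLOR_RGB2GRAY);hsv=cv2.cvtColor(im,cv2.COLOR_RGB2HSV)
print(g[195,32:80:2],hsv[195,32:80:2,1]);print(g[205,130:180:2])
big=cv2.resize(im[130:260,20:260],None,fx=3.3,fy=3.3,interpolation=cv2.INTER_CUBIC)
cv2.imwrite("pics/crop1.png",big[...,::-1])
for n,(a,b),z in[("flat",((62,137),(155,117)),.097),("dish",((238,93),(366,70)),.111)]:
    A,B=onz(s,*a,z),onz(s,*b,z);d=B-A;L=np.linalg.norm(d);print(n,A.round(4),B.round(4),L,np.degrees(np.arctan2(d[0],-d[1])))
y=((hsv[...,0]>22)&(hsv[...,0]<35)&(hsv[...,1]>130)).astype(np.uint8)
n,l,stt,c=cv2.connectedComponentsWithStats(y)
for i in range(1,n):
    if stt[i,4]>60: print(stt[i],c[i].round(1))
E
```

```text
[134 139 130 131 156 143 142 142 143 142 138 148 161 133  98  74  84  85
  83  82  82 103 124 132] [134 133 135  94   5   7   5   5   5   5   4   5   8   6   3   7   3   3
   3   3   3  99 138 132]
[140 129 126 125 159 154 146 145 146 147 146 139 171 159 116  93  87  86
  85 103 117 123 126 130 130]
flat [0.5238 0.2946 0.097 ] [0.5303 0.1873 0.097 ] 0.10749583726609996 3.4461610342905815
dish [0.5423 0.0942 0.111 ] [ 0.5483 -0.0293  0.111 ] 0.12366293134109235 2.790407028385036
[351 158  34  32 580] [367.8 173.7]
[302 169  10  19  86] [307.4 177.6]
[402 168  13  13 117] [407.9 174.1]
[329 177  12  12 114] [334.6 182.5]
```

View pics/crop1.png

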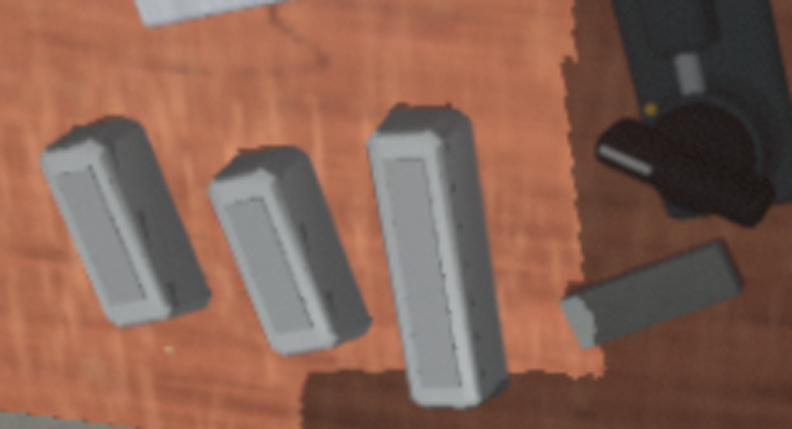

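```bash
python3 - <<'E'
from h import *
import pickle
s=pickle.load(open("w3.pkl","rb"));im=np.asarray(s["pixels"]);g=cv2.cvtColor(im,cv2.COLOR_RGB2GRAY);hsv=cv2.cvtColor(im,cv2.COLOR_RGB2HSV)
m=((g>125)&(hsv[...,1]<25)).astype(np.uint8);m[:150]=0;m[250:]=0;m[:,190:]=0
n,l,stt,c=cv2.connectedComponentsWithStats(m)
for i in range(1,n):
    if stt[i,4]>60:
        cn,_=cv2.findContours((l==i).astype(np.uint8),0,2)
        r=cv2.minAreaRect(cn[0])
        b=[onz(s,u,v,.025)[:2] for u,v in cv2.boxPoints(r)]
        e=[b[1]-b[0],b[2]-b[1]];e.sort(key=np.linalg.norm)
        print(stt[i],np.round(np.mean(b,0),4),np.round([np.linalg.norm(x) for x in e],3),np.degrees(np.arctan2(e[1][1],e[1][0])).round(1))
a,b=onz(s,202,175.5,.085),onz(s,253,194,.085);d=b-a;print("knob",((a+b)/2).round(4),np.linalg.norm(d),np.degrees(np.arctan2(d[1],d[0])))
# weights: body centre by circle on yellow incl shadow
for nm,u,v,z in[("500top",371,179,.06),("b407",404,173,.05),("b334",334.6,183,.043),("b307",306,179,.05)]:print(nm,onz(s,u,v,z).round(4))
E
```

```text
[ 132  170   33   80 1654] [0.4082 0.2644] [0.03  0.117] 172.9
[  32  173   39   56 1018] [0.4379 0.3969] [0.029 0.081] -176.7
[  84  182   38   55 1067] [0.4171 0.328 ] [0.029 0.08 ] -176.4
knob [0.4468 0.1301 0.085 ] 0.059938395480998045 -117.93340460816533
500top [ 0.4274 -0.0329  0.06  ]
b407 [ 0.4274 -0.0745  0.05  ]
b334 [0.4227 0.0101 0.043 ]
b307 [0.4338 0.0442 0.05  ]
```

Request:
{"op": "send_rows", "data": {"motion": [{"delta_pos":[0,0,0],"yaw":0.1496,"hand":0.085},{"delta_pos":[0,0,0],"yaw":0.1496,"hand":0.085},{"delta_pos":[0,0,0],"yaw":0.1496,"hand":0.085},{"delta_pos":[0,0,0],"yaw":0.1496,"hand":0.085},{"delta_pos":[0,0,0],"yaw":0.1496,"hand":0.085},{"delta_pos":[0,0,0],"yaw":0.1496,"hand":0.085},{"delta_pos":[0,0,0],"yaw":0.1496,"hand":0.085},{"delta_pos":[0,0,0],"yaw":0.1496,"hand":0.085}]}}

```text
time: 8.3
eef_pos: [0.4586, 0.0302, 0.3146]
tool_rot: [[0.248, -0.969, -0.011], [-0.969, -0.248, 0.009], [-0.011, 0.009, -1.0]]
contact_force: [0.5, 0.1, 0.3]
width: 0.085
finger_force: 0.0
```

Request:
{"op": "send_rows", "data": {"motion": [{"delta_pos":[0,0,0],"yaw":0.1496,"hand":0.085},{"delta_pos":[0,0,0],"yaw":0.1496,"hand":0.085},{"delta_pos":[0,0,0],"yaw":0.1496,"hand":0.085},{"delta_pos":[0,0,0],"yaw":0.1496,"hand":0.085},{"delta_pos":[0,0,0],"yaw":0.1496,"hand":0.085},{"delta_pos":[0,0,0],"yaw":0.1496,"hand":0.085},{"delta_pos":[0,0,0],"yaw":0.1496,"hand":0.085},{"delta_pos":[0,0,0],"yaw":0.1496,"hand":0.085}]}}

```text
time: 9.1
eef_pos: [0.4586, 0.0302, 0.3146]
tool_rot: [[-0.811, -0.585, -0.011], [-0.585, 0.811, 0.009], [0.004, 0.014, -1.0]]
contact_force: [-0.3, -0.6, 0.1]
width: 0.085
finger_force: 0.0
```

Request:
{"op": "send_rows", "data": {"motion": [{"delta_pos":[0,0,0],"yaw":0.1496,"hand":0.052},{"delta_pos":[0,0,0],"yaw":0.1496,"hand":0.052},{"delta_pos":[0,0,0],"yaw":0.1496,"hand":0.052},{"delta_pos":[0,0,0],"yaw":0.1496,"hand":0.052},{"delta_pos":[0,0,0],"yaw":0.1496,"hand":0.052},{"delta_pos":[0,0,0],"yaw":0,"hand":0.052}]}}

```text
time: 9.7
eef_pos: [0.4586, 0.0302, 0.3146]
tool_rot: [[-0.993, 0.12, -0.011], [0.12, 0.993, 0.009], [0.012, 0.007, -1.0]]
contact_force: [0.2, -0.1, -0.3]
width: 0.0518
finger_force: 0.0
```

```bash
cat > go.py <<'E'
import sys
from h import *
# usage: go.py x y z psi  -> tool-frame delta now (before yaw) and yaw in rad; then delta after yaw
x,y,z,psi=map(float,sys.argv[1:5]);st=arm.sense();R=np.array(st["tool_rot"]);p=np.array(st["eef_pos"])
now=np.degrees(np.arctan2(R[1,0],R[0,0]));d=(psi-now+90)%180-90 if len(sys.argv)<6 else (psi-now+180)%360-180
yaw=-np.radians(d);D=np.array([x,y,z])-p
Ry=R@cv2.Rodrigues(np.array([0,0,yaw]))[0]
print("psi",now.round(2),"tcp",p.round(4),"q1,q6",np.round(st["qpos"],1)[[0,5]],"width",round(st["width"],4),"ff",st["finger_force"])
print("delta now",(R.T@D).round(4),"yaw",yaw.round(4),"delta after yaw",(Ry.T@D).round(4),"z",R[:,2].round(3))
E
python3 go.py .4075 .265 .002 172.9 f
```

```text
psi 173.12 tcp [0.4586 0.0302 0.3146] q1,q6 [-6.7  0.2] width 0.0518 ff 0.0
delta now [0.075  0.2247 0.3152] yaw 0.0039 delta after yaw [0.0759 0.2244 0.3152] z [-0.011  0.009 -1.   ]
```

Request:
{"op": "send_rows", "data": {"motion": [{"delta_pos":[0.015,0.045,0.02],"yaw":0,"hand":0.052},{"delta_pos":[0.015,0.045,0.03],"yaw":0,"hand":0.052},{"delta_pos":[0.015,0.045,0.03],"yaw":0,"hand":0.052},{"delta_pos":[0.015,0.045,0.03],"yaw":0,"hand":0.052},{"delta_pos":[0.015,0.045,0.03],"yaw":0.004,"hand":0.052},{"delta_pos":[0,0,0.03],"yaw":0,"hand":0.052},{"delta_pos":[0,0,0.03],"yaw":0,"hand":0.052},{"delta_pos":[0,0,0],"yaw":0,"hand":0.052}]}}

```text
time: 10.5
eef_pos: [0.4108, 0.2419, 0.1279]
tool_rot: [[-0.993, 0.116, -0.016], [0.116, 0.993, 0.007], [0.017, 0.005, -1.0]]
contact_force: [-0.2, -0.6, 0.1]
width: 0.0521
finger_force: 0.0
```

```bash
python3 go.py .4075 .265 .002 172.9 f; python3 - <<'E'
from h import *
import pickle
s=snap("wrist","w4");pickle.dump(s,open("w4.pkl","wb"))
E
```

```text
psi 173.32 tcp [0.4108 0.2419 0.1279] q1,q6 [20.3 26.9] width 0.0521 ff 0.0
delta now [0.0039 0.0219 0.1261] yaw 0.0073 delta after yaw [0.004  0.0219 0.1261] z [-0.016  0.007 -1.   ]
```

View pics/w4.png

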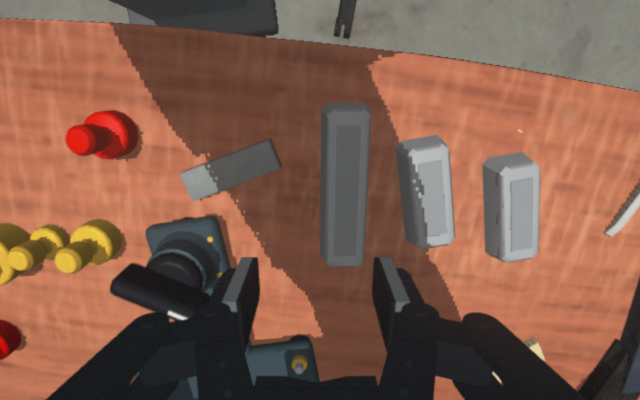

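```bash
python3 - <<'E'
from h import *
import pickle
s=pickle.load(open("w4.pkl","rb"))
for u,v in[(347,116),(345,262),(346,189),(424,192),(511,207)]:print(onz(s,u,v,.025).round(4))
E
```

```text
[0.3495 0.271  0.025 ]
[0.4613 0.2594 0.025 ]
[0.4018 0.2655 0.025 ]
[0.4109 0.3232 0.025 ]
[0.4307 0.3903 0.025 ]
```

The view shows the long ingot (its top centred near px (346,189)) at (0.406, 0.265), agreeing with the first measurement. I'll descend and grip.

Request:
{"op": "send_rows", "data": {"motion": [{"delta_pos":[0.004,0.022,0.02],"yaw":0.007,"hand":0.052},{"delta_pos":[0,0,0.035],"yaw":0,"hand":0.052},{"delta_pos":[0,0,0.035],"yaw":0,"hand":0.052},{"delta_pos":[0,0,0.02],"yaw":0,"hand":0.052},{"delta_pos":[0,0,0.014],"yaw":0,"hand":0.052},{"delta_pos":[0,0,0],"yaw":0,"hand":0.052},{"delta_pos":[0,0,0],"yaw":0,"hand":0.03},{"delta_pos":[0,0,0],"yaw":0,"hand":0.03}]}}

```text
time: 11.35
eef_pos: [0.4113, 0.2657, 0.0086]
tool_rot: [[-0.992, 0.128, -0.009], [0.128, 0.992, 0.009], [0.01, 0.008, -1.0]]
contact_force: [-1.6, -1.9, 7.3]
width: 0.034
finger_force: 59.0
```

Request:
{"op": "send_rows", "data": {"motion": [{"delta_pos":[0,0,0],"yaw":0,"hand":0.025},{"delta_pos":[0,0,0],"yaw":0,"hand":0.025},{"delta_pos":[0,0,0],"yaw":0,"hand":0.02}]}}

```text
time: 11.65
eef_pos: [0.4114, 0.2657, 0.0086]
tool_rot: [[-0.992, 0.128, -0.009], [0.128, 0.992, 0.009], [0.01, 0.008, -1.0]]
contact_force: [-1.1, -2.1, 7.0]
width: 0.0339
finger_force: 59.0
```

```bash
python3 go.py .4075 .265 .1 172.9 f
```

```text
psi 172.65 tcp [0.4114 0.2657 0.0086] q1,q6 [22.9 30.3] width 0.0339 ff 59.009109439502936
delta now [ 0.0047 -0.0005 -0.0913] yaw -0.0044 delta after yaw [ 0.0047 -0.0005 -0.0913] z [-0.009  0.009 -1.   ]
```

Request:
{"op": "send_rows", "data": {"motion": [{"delta_pos":[0,0,-0.02],"yaw":0,"hand":0.02},{"delta_pos":[0,0,-0.035],"yaw":0,"hand":0.02},{"delta_pos":[0,0,-0.035],"yaw":0,"hand":0.02},{"delta_pos":[0,0,-0.035],"yaw":0,"hand":0.02},{"delta_pos":[0,0,-0.035],"yaw":-0.09,"hand":0.02},{"delta_pos":[0,0,0],"yaw":-0.09,"hand":0.02},{"delta_pos":[-0.03,0,0],"yaw":0,"hand":0.02},{"delta_pos":[0,0,0],"yaw":0,"hand":0.02}]}}

```text
time: 12.45
eef_pos: [0.4449, 0.2659, 0.1681]
tool_rot: [[-0.999, -0.051, -0.008], [-0.051, 0.999, 0.01], [0.007, 0.01, -1.0]]
contact_force: [0.2, -0.0, -2.0]
width: 0.0344
finger_force: 60.7
```

```bash
python3 go.py .598 .277 .107 183.1 f
```

```text
psi -177.08 tcp [0.4449 0.2659 0.1681] q1,q6 [21.5 18.6] width 0.0344 ff 60.66163253970444
delta now [-0.1539  0.0027  0.06  ] yaw -0.0031 delta after yaw [-0.154   0.0022  0.06  ] z [-0.008  0.01  -1.   ]
```

Request:
{"op": "send_rows", "data": {"motion": [{"delta_pos":[-0.03,0.002,0],"yaw":0,"hand":0.02},{"delta_pos":[-0.03,0,0],"yaw":0,"hand":0.02},{"delta_pos":[-0.03,0,0],"yaw":0,"hand":0.02},{"delta_pos":[-0.03,0,0],"yaw":0,"hand":0.02},{"delta_pos":[-0.03,0,0],"yaw":0,"hand":0.02},{"delta_pos":[-0.004,0,0],"yaw":-0.003,"hand":0.02},{"delta_pos":[0,0,0.03],"yaw":0,"hand":0.02},{"delta_pos":[0,0,0.01],"yaw":0,"hand":0.02}]}}

```text
time: 13.25
eef_pos: [0.594, 0.2755, 0.1234]
tool_rot: [[-0.998, -0.054, -0.014], [-0.054, 0.999, 0.008], [0.013, 0.008, -1.0]]
contact_force: [-1.1, -0.1, -3.1]
width: 0.0339
finger_force: 60.6
```

```bash
python3 go.py .598 .277 .107 183.1 f; python3 - <<'E'
from h import *
import pickle
s=snap("scene","s1");pickle.dump(s,open("s1.pkl","wb"))
im=np.asarray(s["pixels"])[120:290,180:440]
cv2.imwrite("pics/s1c.png",cv2.resize(im,None,fx=3,fy=3)[...,::-1])
E
```

```text
psi -176.89 tcp [0.594  0.2755 0.1234] q1,q6 [17.5 14.4] width 0.0339 ff 60.64253639546223
delta now [-0.0043  0.0011  0.0163] yaw 0.0001 delta after yaw [-0.0043  0.0011  0.0163] z [-0.014  0.008 -1.   ]
```

View pics/s1c.png

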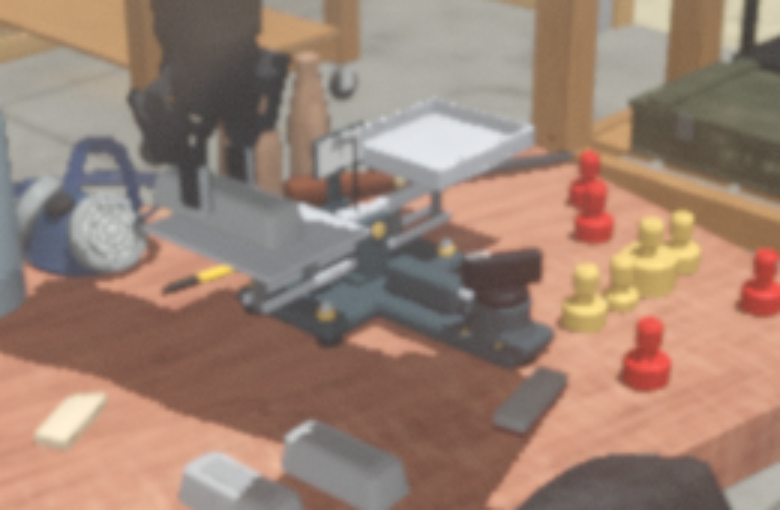

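The held ingot hangs level over the flat pan, at crop px (240,210). I'll lower and release it.

Request:
{"op": "send_rows", "data": {"motion": [{"delta_pos":[-0.004,0.001,0.008],"yaw":0,"hand":0.02},{"delta_pos":[0,0,0.004],"yaw":0,"hand":0.02},{"delta_pos":[0,0,0.002],"yaw":0,"hand":0.02},{"delta_pos":[0,0,0.0],"yaw":0,"hand":0.02},{"delta_pos":[0,0,0.0],"yaw":0,"hand":0.02}]}}

```text
time: 13.8
eef_pos: [0.5991, 0.2773, 0.1112]
tool_rot: [[-0.998, -0.054, -0.011], [-0.054, 0.998, 0.009], [0.01, 0.009, -1.0]]
contact_force: [0.9, -0.3, -3.8]
width: 0.0342
finger_force: 60.7
```

```bash
python3 go.py .598 .277 .107 183.1 f
```

```text
psi -176.9 tcp [0.5991 0.2773 0.1112] q1,q6 [17.5 14.4] width 0.0342 ff 60.66333125461824
delta now [ 0.0011 -0.0003  0.0042] yaw 0.0 delta after yaw [ 0.0011 -0.0003  0.0042] z [-0.011  0.009 -1.   ]
```

Request:
{"op": "send_rows", "data": {"motion": [{"delta_pos":[0,0,0.002],"yaw":0,"hand":0.02},{"delta_pos":[0,0,0.0015],"yaw":0,"hand":0.02},{"delta_pos":[0,0,0.0],"yaw":0,"hand":0.02},{"delta_pos":[0,0,0.0],"yaw":0,"hand":0.02}]}}

```text
time: 14.2
eef_pos: [0.5989, 0.2772, 0.1072]
tool_rot: [[-0.998, -0.054, -0.011], [-0.054, 0.999, 0.008], [0.011, 0.009, -1.0]]
contact_force: [-0.1, 0.1, -2.6]
width: 0.0339
finger_force: 60.7
```

Request:
{"op": "send_rows", "data": {"motion": [{"delta_pos":[0,0,0.001],"yaw":0,"hand":0.02},{"delta_pos":[0,0,0.001],"yaw":0,"hand":0.02},{"delta_pos":[0,0,0.0],"yaw":0,"hand":0.02}]}}

```text
time: 14.5
eef_pos: [0.599, 0.2773, 0.1052]
tool_rot: [[-0.998, -0.054, -0.011], [-0.054, 0.999, 0.008], [0.011, 0.009, -1.0]]
contact_force: [0.0, -0.7, -1.3]
width: 0.0338
finger_force: 60.8
```

Request:
{"op": "send_rows", "data": {"motion": [{"delta_pos":[0,0,0.001],"yaw":0,"hand":0.02},{"delta_pos":[0,0,0.0],"yaw":0,"hand":0.02},{"delta_pos":[0,0,0.0],"yaw":0,"hand":0.052},{"delta_pos":[0,0,0.0],"yaw":0,"hand":0.052},{"delta_pos":[0,0,0.0],"yaw":0,"hand":0.052},{"delta_pos":[0,0,-0.02],"yaw":0,"hand":0.052},{"delta_pos":[0,0,-0.035],"yaw":0,"hand":0.052},{"delta_pos":[0,0,-0.03],"yaw":0,"hand":0.052}]}}

```text
time: 15.3
eef_pos: [0.5998, 0.2765, 0.1904]
tool_rot: [[-0.998, -0.054, -0.012], [-0.054, 0.999, 0.008], [0.011, 0.009, -1.0]]
contact_force: [0.4, -1.0, -0.1]
width: 0.0517
finger_force: 0.0
```

```bash
python3 go.py .418 .3255 .18 183.5 f
```

```text
psi -176.9 tcp [0.5998 0.2765 0.1904] q1,q6 [17.4 14.3] width 0.0517 ff 0.0
delta now [0.1787 0.0587 0.013 ] yaw -0.007 delta after yaw [0.1783 0.0599 0.013 ] z [-0.012  0.008 -1.   ]
```

Next, short ingot A.

Request:
{"op": "send_rows", "data": {"motion": [{"delta_pos":[0.03,0.01,0],"yaw":0,"hand":0.052},{"delta_pos":[0.03,0.01,0],"yaw":0,"hand":0.052},{"delta_pos":[0.03,0.01,0],"yaw":0,"hand":0.052},{"delta_pos":[0.03,0.01,0],"yaw":0,"hand":0.052},{"delta_pos":[0.03,0.01,0],"yaw":0,"hand":0.052},{"delta_pos":[0.029,0.009,0.02],"yaw":-0.007,"hand":0.052},{"delta_pos":[0,0,0.03],"yaw":0,"hand":0.052},{"delta_pos":[0,0,0],"yaw":0,"hand":0.052}]}}

```text
time: 16.1
eef_pos: [0.4154, 0.3256, 0.1394]
tool_rot: [[-0.998, -0.062, -0.015], [-0.062, 0.998, 0.006], [0.015, 0.007, -1.0]]
contact_force: [-0.4, -0.5, 1.1]
width: 0.0521
finger_force: 0.0
```

```bash
python3 go.py .417 .3255 .006 183.5 f;python3 - <<'E'
from h import *
s=snap("wrist","w5");im=np.asarray(s["pixels"]);g=cv2.cvtColor(im,cv2.COLOR_RGB2GRAY);hsv=cv2.cvtColor(im,cv2.COLOR_RGB2HSV)
m=((g>128)&(hsv[...,1]<25)).astype(np.uint8);m[:60]=0;m[290:]=0
n,l,stt,c=cv2.connectedComponentsWithStats(m)
for i in range(1,n):
    if stt[i,4]>400:
        cn,_=cv2.findContours((l==i).astype(np.uint8),0,2)
        r=cv2.minAreaRect(cn[0]);b=[onz(s,u,v,.025)[:2] for u,v in cv2.boxPoints(r)]
        e=[b[1]-b[0],b[2]-b[1]];e.sort(key=np.linalg.norm)
        print(stt[i],np.round(np.mean(b,0),4),np.round([np.linalg.norm(x) for x in e],3),np.degrees(np.arctan2(e[1][1],e[1][0])).round(1))
E
```

```text
psi -176.44 tcp [0.4154 0.3256 0.1394] q1,q6 [28.8 25.3] width 0.0521 ff 0.0
delta now [-0.0035 -0.0012  0.1334] yaw 0.001 delta after yaw [-0.0035 -0.0012  0.1334] z [-0.015  0.006 -1.   ]
[  85  127   83   37 1722] [0.3795 0.1801] [0.021 0.062] 102.7
[ 492  146  124  121 1776] [0.413  0.5167] [0.02  0.124] 144.5
[ 387  183   39   65 1872] [0.4242 0.3981] [0.029 0.054] -175.3
```

Request:
{"op": "send_rows", "data": {"motion": [{"delta_pos":[-0.003,-0.001,0.02],"yaw":0,"hand":0.054},{"delta_pos":[0,0,0.035],"yaw":0,"hand":0.054},{"delta_pos":[0,0,0.035],"yaw":0,"hand":0.054},{"delta_pos":[0,0,0.03],"yaw":0,"hand":0.054},{"delta_pos":[0,0,0.014],"yaw":0,"hand":0.054},{"delta_pos":[0,0,0],"yaw":0,"hand":0.054},{"delta_pos":[0,0,0],"yaw":0,"hand":0.02},{"delta_pos":[0,0,0],"yaw":0,"hand":0.02}]}}

```text
time: 16.95
eef_pos: [0.4204, 0.327, 0.0095]
tool_rot: [[-0.998, -0.061, -0.009], [-0.061, 0.998, 0.01], [0.008, 0.01, -1.0]]
contact_force: [0.1, -1.1, 5.4]
width: 0.0341
finger_force: 59.1
```

Request:
{"op": "send_rows", "data": {"motion": [{"delta_pos":[0,0,0],"yaw":0,"hand":0.02},{"delta_pos":[0,0,0],"yaw":0,"hand":0.02},{"delta_pos":[0,0,0],"yaw":0,"hand":0.02}]}}

```text
time: 17.25
eef_pos: [0.4203, 0.327, 0.0095]
tool_rot: [[-0.998, -0.061, -0.009], [-0.061, 0.998, 0.01], [0.008, 0.01, -1.0]]
contact_force: [-0.3, -1.5, 6.6]
width: 0.034
finger_force: 59.5
```

Request:
{"op": "send_rows", "data": {"motion": [{"delta_pos":[0,0,-0.02],"yaw":0,"hand":0.02},{"delta_pos":[0,0,-0.035],"yaw":0,"hand":0.02},{"delta_pos":[0,0,-0.035],"yaw":0,"hand":0.02},{"delta_pos":[0,0,-0.035],"yaw":0,"hand":0.02},{"delta_pos":[0,0,-0.035],"yaw":0,"hand":0.02},{"delta_pos":[0,0,0],"yaw":0,"hand":0.02}]}}

```text
time: 17.85
eef_pos: [0.4229, 0.3262, 0.1731]
tool_rot: [[-0.998, -0.061, -0.004], [-0.061, 0.998, 0.012], [0.003, 0.013, -1.0]]
contact_force: [0.5, 0.1, -2.2]
width: 0.0335
finger_force: 60.1
```

```bash
python3 go.py .5965 .2175 .107 183.1 f
```

```text
psi -176.51 tcp [0.4229 0.3262 0.1731] q1,q6 [28.5 25. ] width 0.0335 ff 60.10993511416018
delta now [-0.1669 -0.1199  0.064 ] yaw 0.0069 delta after yaw [-0.1677 -0.1187  0.064 ] z [-0.004  0.012 -1.   ]
```

Request:
{"op": "send_rows", "data": {"motion": [{"delta_pos":[-0.028,-0.02,0],"yaw":0,"hand":0.02},{"delta_pos":[-0.028,-0.02,0],"yaw":0,"hand":0.02},{"delta_pos":[-0.028,-0.02,0],"yaw":0,"hand":0.02},{"delta_pos":[-0.028,-0.02,0],"yaw":0,"hand":0.02},{"delta_pos":[-0.028,-0.02,0],"yaw":0,"hand":0.02},{"delta_pos":[-0.028,-0.02,0],"yaw":0.007,"hand":0.02},{"delta_pos":[0,0,0],"yaw":0,"hand":0.02},{"delta_pos":[0,0,0],"yaw":0,"hand":0.02}]}}

```text
time: 18.65
eef_pos: [0.596, 0.2151, 0.1644]
tool_rot: [[-0.999, -0.053, -0.012], [-0.053, 0.999, 0.008], [0.011, 0.009, -1.0]]
contact_force: [-0.8, 0.4, -2.0]
width: 0.0338
finger_force: 60.2
```

```bash
python3 go.py .6 .2175 .107 183.1 f; python3 - <<'E'
from h import *
import pickle
s=snap("scene","s2");pickle.dump(s,open("s2.pkl","wb"))
t=snap("top");im=np.asarray(t["pixels"])
a=np.asarray(s["pixels"])[150:240,210:360];b=im[110:200,260:410]
cv2.imwrite("pics/s2c.png",cv2.resize(np.hstack([a,b]),None,fx=2.6,fy=2.6,interpolation=cv2.INTER_CUBIC)[...,::-1])
E
```

```text
psi -176.97 tcp [0.596  0.2151 0.1644] q1,q6 [12.2  9.2] width 0.0338 ff 60.15822800807655
delta now [-0.0048  0.0016  0.0574] yaw -0.0012 delta after yaw [-0.0048  0.0016  0.0574] z [-0.012  0.008 -1.   ]
```

View pics/s2c.png

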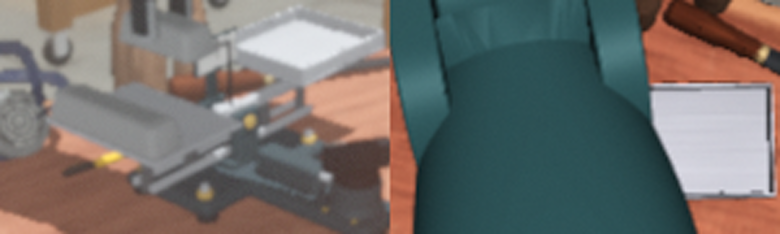

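The left crop shows the long ingot lying along the outer part of the flat pan and the held short ingot above the inner part, clear of it. I'll lower it.

Request:
{"op": "send_rows", "data": {"motion": [{"delta_pos":[-0.005,0.001,0.015],"yaw":0,"hand":0.02},{"delta_pos":[0,0,0.02],"yaw":0,"hand":0.02},{"delta_pos":[0,0,0.01],"yaw":0,"hand":0.02},{"delta_pos":[0,0,0.006],"yaw":0,"hand":0.02},{"delta_pos":[0,0,0.003],"yaw":0,"hand":0.02},{"delta_pos":[0,0,0.0],"yaw":0,"hand":0.02},{"delta_pos":[0,0,0.0],"yaw":0,"hand":0.02}]}}

```text
time: 19.45
eef_pos: [0.6004, 0.2175, 0.1113]
tool_rot: [[-0.998, -0.054, -0.01], [-0.054, 0.998, 0.009], [0.01, 0.009, -1.0]]
contact_force: [0.0, 0.2, -2.0]
width: 0.0341
finger_force: 60.2
```

```bash
python3 go.py .6 .2175 .107 183.1 f
```

```text
psi -176.9 tcp [0.6004 0.2175 0.1113] q1,q6 [12.3  9.2] width 0.0341 ff 60.17043901607394
delta now [ 0.0003 -0.      0.0043] yaw 0.0001 delta after yaw [ 0.0003 -0.      0.0043] z [-0.01   0.009 -1.   ]
```

Request:
{"op": "send_rows", "data": {"motion": [{"delta_pos":[0,0,0.003],"yaw":0,"hand":0.02},{"delta_pos":[0,0,0.0015],"yaw":0,"hand":0.02},{"delta_pos":[0,0,0.001],"yaw":0,"hand":0.02},{"delta_pos":[0,0,0],"yaw":0,"hand":0.02},{"delta_pos":[0,0,0],"yaw":0,"hand":0.02}]}}

```text
time: 19.95
eef_pos: [0.6001, 0.2174, 0.1054]
tool_rot: [[-0.998, -0.054, -0.011], [-0.054, 0.999, 0.008], [0.011, 0.009, -1.0]]
contact_force: [-1.2, 0.1, 1.4]
width: 0.0338
finger_force: 60.8
```

Request:
{"op": "send_rows", "data": {"motion": [{"delta_pos":[0,0,0.0],"yaw":0,"hand":0.045},{"delta_pos":[0,0,0.0],"yaw":0,"hand":0.045},{"delta_pos":[0,0,-0.005],"yaw":0,"hand":0.045},{"delta_pos":[0,0,-0.02],"yaw":0,"hand":0.045},{"delta_pos":[0,0,-0.035],"yaw":0,"hand":0.052},{"delta_pos":[0,0,-0.03],"yaw":0,"hand":0.052},{"delta_pos":[0,0,0],"yaw":0,"hand":0.052}]}}

```text
time: 20.65
eef_pos: [0.6026, 0.217, 0.1995]
tool_rot: [[-0.999, -0.054, -0.005], [-0.054, 0.998, 0.01], [0.005, 0.01, -1.0]]
contact_force: [-0.1, -0.1, -0.4]
width: 0.0517
finger_force: 0.0
```

```bash
python3 go.py .439 .395 .15 183.3 f
```

```text
psi -176.9 tcp [0.6026 0.217  0.1995] q1,q6 [12.2  9.1] width 0.0517 ff 0.0
delta now [0.1535 0.1861 0.0521] yaw -0.0035 delta after yaw [0.1529 0.1866 0.0521] z [-0.005  0.01  -1.   ]
```

Request:
{"op": "send_rows", "data": {"motion": [{"delta_pos":[0.022,0.0265,0],"yaw":0,"hand":0.054},{"delta_pos":[0.022,0.0265,0],"yaw":0,"hand":0.054},{"delta_pos":[0.022,0.0265,0],"yaw":0,"hand":0.054},{"delta_pos":[0.022,0.0265,0],"yaw":0,"hand":0.054},{"delta_pos":[0.022,0.0265,0.01],"yaw":0,"hand":0.054},{"delta_pos":[0.022,0.0265,0.02],"yaw":0,"hand":0.054},{"delta_pos":[0.022,0.0265,0.03],"yaw":-0.003,"hand":0.054},{"delta_pos":[0,0,0],"yaw":0,"hand":0.054}]}}

```text
time: 21.45
eef_pos: [0.4324, 0.3953, 0.1352]
tool_rot: [[-0.998, -0.06, -0.016], [-0.061, 0.998, 0.006], [0.016, 0.007, -1.0]]
contact_force: [-0.1, -0.4, 0.1]
width: 0.054
finger_force: 0.0
```

```bash
python3 go.py .4375 .395 .006 183.3 f; python3 - <<'E'
from h import *
s=snap("wrist","w6");im=np.asarray(s["pixels"]);g=cv2.cvtColor(im,cv2.COLOR_RGB2GRAY);hsv=cv2.cvtColor(im,cv2.COLOR_RGB2HSV)
m=((hsv[...,1]<25)&(g>50)).astype(np.uint8);m[:60]=0;m[290:]=0
n,l,stt,c=cv2.connectedComponentsWithStats(m)
for i in range(1,n):
    if 400<stt[i,4]<20000:
        cn,_=cv2.findContours((l==i).astype(np.uint8),0,2)
        r=cv2.minAreaRect(cn[0]);b=[onz(s,u,v,.015)[:2] for u,v in cv2.boxPoints(r)]
        e=[b[1]-b[0],b[2]-b[1]];e.sort(key=np.linalg.norm)
        print(stt[i],np.round(np.mean(b,0),4),np.round([np.linalg.norm(x) for x in e],3),np.degrees(np.arctan2(e[1][1],e[1][0])).round(1))
E
```

```text
psi -176.53 tcp [0.4324 0.3953 0.1352] q1,q6 [34.1 30.6] width 0.054 ff 0.0
delta now [-0.0071 -0.0015  0.1291] yaw 0.003 delta after yaw [-0.0071 -0.0015  0.1291] z [-0.016  0.006 -1.   ]
[ 407   60  155  189 7447] [0.3947 0.5275] [0.116 0.155] 15.2
[ 548   60   92  112 5118] [0.3548 0.6086] [0.074 0.089] 18.1
[   0   94   91   47 2728] [0.3802 0.1823] [0.023 0.077] 102.8
[ 296  149   46  106 4478] [0.4377 0.3981] [0.034 0.088] 4.7
[512 182  33  74 497] [0.4416 0.5744] [0.013 0.066] 176.7
[224 258  26  32 403] [0.5049 0.3323] [0.01  0.037] 158.7
[382 258  26  32 406] [0.4972 0.4674] [0.011 0.037] 27.1
```

Request:
{"op": "send_rows", "data": {"motion": [{"delta_pos":[-0.005,0.001,0.02],"yaw":-0.01,"hand":0.054},{"delta_pos":[0,0,0.035],"yaw":0,"hand":0.054},{"delta_pos":[0,0,0.035],"yaw":0,"hand":0.054},{"delta_pos":[0,0,0.025],"yaw":0,"hand":0.054},{"delta_pos":[0,0,0.012],"yaw":0,"hand":0.054},{"delta_pos":[0,0,0],"yaw":0,"hand":0.054},{"delta_pos":[0,0,0],"yaw":0,"hand":0.02},{"delta_pos":[0,0,0],"yaw":0,"hand":0.02}]}}

```text
time: 22.3
eef_pos: [0.4412, 0.3969, 0.0134]
tool_rot: [[-0.998, -0.067, -0.009], [-0.067, 0.998, 0.01], [0.008, 0.011, -1.0]]
contact_force: [-0.2, 0.3, -0.7]
width: 0.031
finger_force: 59.6
```

Request:
{"op": "send_rows", "data": {"motion": [{"delta_pos":[0,0,0],"yaw":0,"hand":0.02},{"delta_pos":[0,0,0],"yaw":0,"hand":0.02},{"delta_pos":[0,0,0],"yaw":0,"hand":0.02}]}}

```text
time: 22.6
eef_pos: [0.4412, 0.397, 0.0134]
tool_rot: [[-0.998, -0.067, -0.009], [-0.067, 0.998, 0.01], [0.008, 0.01, -1.0]]
contact_force: [-0.5, -0.3, 6.8]
width: 0.0314
finger_force: 60.4
```

Request:
{"op": "send_rows", "data": {"motion": [{"delta_pos":[0,0,-0.02],"yaw":0,"hand":0.02},{"delta_pos":[0,0,-0.035],"yaw":0,"hand":0.02},{"delta_pos":[0,0,-0.035],"yaw":0,"hand":0.02},{"delta_pos":[0,0,-0.035],"yaw":0,"hand":0.02},{"delta_pos":[0,0,-0.035],"yaw":0,"hand":0.02},{"delta_pos":[0,0,-0.035],"yaw":0,"hand":0.02},{"delta_pos":[0,0,0],"yaw":0,"hand":0.02}]}}

```text
time: 23.3
eef_pos: [0.4439, 0.3957, 0.2121]
tool_rot: [[-0.998, -0.067, -0.004], [-0.067, 0.998, 0.013], [0.004, 0.013, -1.0]]
contact_force: [-0.4, 0.4, -2.2]
width: 0.0316
finger_force: 60.2
```

```bash
python3 go.py .595 .247 .2 93.1 f;python3 go.py .595 .247 .2 273.1 f
```

```text
psi -176.15 tcp [0.4439 0.3957 0.2121] q1,q6 [33.5 29.7] width 0.0316 ff 60.22593855857849
delta now [-0.1408 -0.1587  0.0095] yaw 1.5838 delta after yaw [-0.1568  0.1429  0.0095] z [-0.004  0.013 -1.   ]
psi -176.15 tcp [0.4439 0.3957 0.2121] q1,q6 [33.5 29.7] width 0.0316 ff 60.22593855857849
delta now [-0.1408 -0.1587  0.0095] yaw -1.5578 delta after yaw [ 0.1568 -0.1429  0.0095] z [-0.004  0.013 -1.   ]
```

Request:
{"op": "send_rows", "data": {"motion": [{"delta_pos":[0,0,0],"yaw":0.144,"hand":0.02},{"delta_pos":[0,0,0],"yaw":0.144,"hand":0.02},{"delta_pos":[0,0,0],"yaw":0.144,"hand":0.02},{"delta_pos":[0,0,0],"yaw":0.144,"hand":0.02},{"delta_pos":[0,0,0],"yaw":0.144,"hand":0.02},{"delta_pos":[0,0,0],"yaw":0.144,"hand":0.02},{"delta_pos":[0,0,0],"yaw":0.144,"hand":0.02},{"delta_pos":[0,0,0],"yaw":0.144,"hand":0.02}]}}

```text
time: 24.1
eef_pos: [0.4422, 0.3947, 0.2066]
tool_rot: [[-0.462, 0.887, -0.011], [0.887, 0.462, 0.008], [0.013, -0.006, -1.0]]
contact_force: [-0.5, 0.5, -2.1]
width: 0.0313
finger_force: 60.1
```

Request:
{"op": "send_rows", "data": {"motion": [{"delta_pos":[0,0,0],"yaw":0.144,"hand":0.02},{"delta_pos":[0,0,0],"yaw":0.144,"hand":0.02},{"delta_pos":[0,0,0],"yaw":0.144,"hand":0.02},{"delta_pos":[-0.026,0.024,0],"yaw":0,"hand":0.02},{"delta_pos":[-0.026,0.024,0],"yaw":0,"hand":0.02},{"delta_pos":[-0.026,0.024,0],"yaw":0,"hand":0.02},{"delta_pos":[-0.026,0.024,0],"yaw":0,"hand":0.02},{"delta_pos":[-0.026,0.024,0],"yaw":0,"hand":0.02}]}}

```text
time: 24.9
eef_pos: [0.5699, 0.2702, 0.2041]
tool_rot: [[-0.054, 0.998, -0.011], [0.999, 0.054, 0.008], [0.009, -0.011, -1.0]]
contact_force: [0.4, 0.7, -1.5]
width: 0.0311
finger_force: 60.2
```

Request:
{"op": "send_rows", "data": {"motion": [{"delta_pos":[-0.026,0.024,0],"yaw":0,"hand":0.02},{"delta_pos":[0,0,0],"yaw":0,"hand":0.02},{"delta_pos":[0,0,0],"yaw":0,"hand":0.02}]}}

```text
time: 25.2
eef_pos: [0.5946, 0.2462, 0.2032]
tool_rot: [[-0.052, 0.999, -0.012], [0.999, 0.053, 0.008], [0.009, -0.011, -1.0]]
contact_force: [-1.0, 0.2, -2.5]
width: 0.0314
finger_force: 60.2
```

```bash
python3 go.py .595 .244 .138 93.1 f; python3 - <<'E'
from h import *
import pickle
s=snap("wrist","w7");pickle.dump(s,open("w7.pkl","wb"))
E
```

```text
psi 93.01 tcp [0.5946 0.2462 0.2032] q1,q6 [ 15.  101.9] width 0.0314 ff 60.242321491241455
delta now [-0.0028  0.001   0.0652] yaw -0.0017 delta after yaw [-0.0028  0.001   0.0652] z [-0.012  0.008 -1.   ]
```

View pics/w7.png

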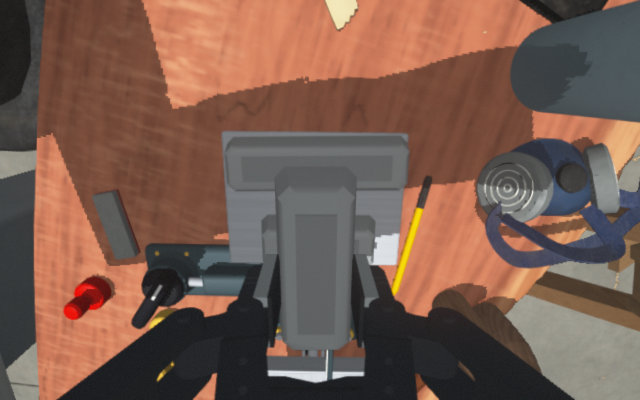

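The view shows the long ingot along the pan's outer edge (px 226–408, row 163), the short one behind at row 235, and the third held crosswise above. I'll lower it.

Request:
{"op": "send_rows", "data": {"motion": [{"delta_pos":[-0.003,0.001,0.02],"yaw":0,"hand":0.02},{"delta_pos":[0,0,0.02],"yaw":0,"hand":0.02},{"delta_pos":[0,0,0.012],"yaw":0,"hand":0.02},{"delta_pos":[0,0,0.006],"yaw":0,"hand":0.02},{"delta_pos":[0,0,0.003],"yaw":0,"hand":0.02},{"delta_pos":[0,0,0.0],"yaw":0,"hand":0.02},{"delta_pos":[0,0,0.0],"yaw":0,"hand":0.02}]}}

```text
time: 25.95
eef_pos: [0.5952, 0.2445, 0.1431]
tool_rot: [[-0.054, 0.998, -0.01], [0.999, 0.054, 0.009], [0.009, -0.01, -1.0]]
contact_force: [0.1, -0.2, -3.1]
width: 0.0312
finger_force: 60.2
```

Request:
{"op": "send_rows", "data": {"motion": [{"delta_pos":[0,0,0.002],"yaw":0,"hand":0.02},{"delta_pos":[0,0,0.0015],"yaw":0,"hand":0.02},{"delta_pos":[0,0,0.0],"yaw":0,"hand":0.02},{"delta_pos":[0,0,0.0],"yaw":0,"hand":0.02}]}}

```text
time: 26.35
eef_pos: [0.5949, 0.2443, 0.1389]
tool_rot: [[-0.054, 0.998, -0.011], [0.999, 0.054, 0.008], [0.009, -0.011, -1.0]]
contact_force: [-0.1, -0.0, -1.7]
width: 0.0312
finger_force: 60.2
```

Request:
{"op": "send_rows", "data": {"motion": [{"delta_pos":[0,0,0.002],"yaw":0,"hand":0.02},{"delta_pos":[0,0,0.001],"yaw":0,"hand":0.02},{"delta_pos":[0,0,0.0],"yaw":0,"hand":0.02},{"delta_pos":[0,0,0.0],"yaw":0,"hand":0.02}]}}

```text
time: 26.75
eef_pos: [0.5949, 0.2444, 0.1359]
tool_rot: [[-0.054, 0.998, -0.011], [0.999, 0.054, 0.008], [0.009, -0.011, -1.0]]
contact_force: [0.5, 0.4, -1.5]
width: 0.0314
finger_force: 60.2
```

Request:
{"op": "send_rows", "data": {"motion": [{"delta_pos":[0,0,0.0005],"yaw":0,"hand":0.02},{"delta_pos":[0,0,0.0],"yaw":0,"hand":0.05},{"delta_pos":[0,0,0.0],"yaw":0,"hand":0.05},{"delta_pos":[0,0,-0.005],"yaw":0,"hand":0.05},{"delta_pos":[0,0,-0.02],"yaw":0,"hand":0.05},{"delta_pos":[0,0,-0.03],"yaw":0,"hand":0.06},{"delta_pos":[0,0,-0.03],"yaw":0,"hand":0.06},{"delta_pos":[0,0,0],"yaw":0,"hand":0.06}]}}

```text
time: 27.55
eef_pos: [0.5973, 0.244, 0.2248]
tool_rot: [[-0.054, 0.999, -0.005], [0.998, 0.054, 0.01], [0.01, -0.005, -1.0]]
contact_force: [-0.1, -0.1, 0.5]
width: 0.0596
finger_force: 0.0
```

```bash
python3 go.py .4475 .131 .16 152 f; python3 - <<'E'
from h import *
s=snap("wrist");im=np.asarray(s["pixels"]);cv2.imwrite("pics/w8.png",im[100:400,100:560,::-1])
E
```

```text
psi 93.08 tcp [0.5973 0.244  0.2248] q1,q6 [ 14.7 101.6] width 0.0596 ff 0.0
delta now [-0.1055 -0.1553  0.0645] yaw -1.0283 delta after yaw [ 0.0786 -0.1705  0.0645] z [-0.005  0.01  -1.   ]
```

View pics/w8.png

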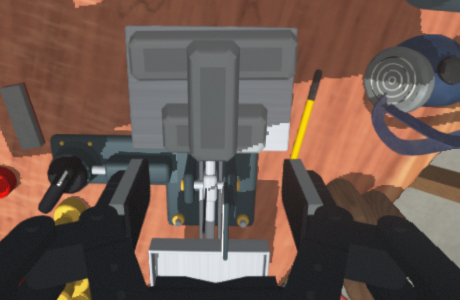

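The view shows the stack correct: two ingots along the pan and the short one centred crosswise. Next is the knob, whose bar is at 62° in world axes.

Request:
{"op": "send_rows", "data": {"motion": [{"delta_pos":[0,0,0],"yaw":0.1355,"hand":0.05},{"delta_pos":[0,0,0],"yaw":0.1355,"hand":0.05},{"delta_pos":[0,0,0],"yaw":0.1355,"hand":0.05},{"delta_pos":[0,0,0],"yaw":0.1355,"hand":0.05},{"delta_pos":[0,0,0],"yaw":0,"hand":0.05}]}}

```text
time: 28.1
eef_pos: [0.5955, 0.2436, 0.2197]
tool_rot: [[0.471, 0.882, -0.012], [0.882, -0.471, 0.008], [0.001, -0.015, -1.0]]
contact_force: [-0.6, -0.6, -0.1]
width: 0.0501
finger_force: 0.0
```

```bash
python3 go.py .4475 .131 .12 62 f
```

```text
psi 61.9 tcp [0.5955 0.2436 0.2197] q1,q6 [ 14.7 132.8] width 0.0501 ff 0.0
delta now [-0.1692 -0.0761  0.1006] yaw -0.0017 delta after yaw [-0.1691 -0.0764  0.1006] z [-0.012  0.008 -1.   ]
```

Request:
{"op": "send_rows", "data": {"motion": [{"delta_pos":[-0.028,-0.0127,0],"yaw":0,"hand":0.05},{"delta_pos":[-0.028,-0.0127,0],"yaw":0,"hand":0.05},{"delta_pos":[-0.028,-0.0127,0],"yaw":0,"hand":0.05},{"delta_pos":[-0.028,-0.0127,0],"yaw":0,"hand":0.05},{"delta_pos":[-0.028,-0.0127,0],"yaw":0,"hand":0.05},{"delta_pos":[-0.028,-0.0127,0.02],"yaw":0,"hand":0.05},{"delta_pos":[0,0,0.03],"yaw":0,"hand":0.05},{"delta_pos":[0,0,0],"yaw":0,"hand":0.05}]}}

```text
time: 28.9
eef_pos: [0.447, 0.131, 0.1688]
tool_rot: [[0.466, 0.884, -0.016], [0.885, -0.466, 0.008], [-0.0, -0.018, -1.0]]
contact_force: [-0.6, -0.3, 1.0]
width: 0.0501
finger_force: 0.0
```

```bash
python3 go.py .4475 .131 .066 62 f;  python3 - <<'E'
from h import *
s=snap("wrist","w9")
for z in (.085,): print([tuple(np.round(proj(s,(.4475+a*np.cos(1.08),.131+a*np.sin(1.08),z)),0)) for a in(-.031,0,.031)])
E
```

```text
psi 62.21 tcp [0.447  0.131  0.1688] q1,q6 [  5.9 123.7] width 0.0501 ff 0.0
delta now [0.0003 0.0023 0.1028] yaw 0.0036 delta after yaw [0.0003 0.0023 0.1028] z [-0.016  0.008 -1.   ]
[(np.float64(317.0), np.float64(250.0)), (np.float64(318.0), np.float64(210.0)), (np.float64(318.0), np.float64(166.0))]
```

View pics/w9.png

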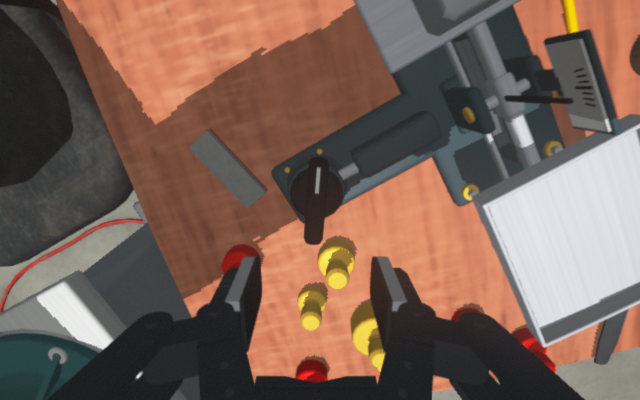

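The bar runs from px (319,158) to (313,243), 4° off the tool x axis. I'll correct the yaw by +0.06 and descend.

```bash
python3 - <<'E'
from h import *
s=snap("wrist")
a,b,c=[onz(s,u,v,.085) for u,v in((319,158),(313,243),(316,201))];print(a.round(4),b.round(4),c.round(4),np.linalg.norm(a-b),np.degrees(np.arctan2(*(a-b)[[1,0]])))
E
python3 go.py .4485 .133 .066 58.5 f
```

```text
[0.4664 0.1627 0.085 ] [0.4337 0.1097 0.085 ] [0.4505 0.137  0.085 ] 0.062282717083555136 58.37368574530715
psi 62.16 tcp [0.4492 0.1316 0.1716] q1,q6 [  6.  123.8] width 0.05 ff 0.0
delta now [0.0007 0.0002 0.1056] yaw 0.064 delta after yaw [0.0007 0.0002 0.1056] z [-0.012  0.008 -1.   ]
```

Request:
{"op": "send_rows", "data": {"motion": [{"delta_pos":[0.003,-0.001,0.02],"yaw":0.064,"hand":0.05},{"delta_pos":[0,0,0.03],"yaw":0,"hand":0.05},{"delta_pos":[0,0,0.03],"yaw":0,"hand":0.05},{"delta_pos":[0,0,0.015],"yaw":0,"hand":0.05},{"delta_pos":[0,0,0.008],"yaw":0,"hand":0.05},{"delta_pos":[0,0,0],"yaw":0,"hand":0.05},{"delta_pos":[0,0,0],"yaw":0,"hand":0.005},{"delta_pos":[0,0,0],"yaw":0,"hand":0.005}]}}

```text
time: 29.8
eef_pos: [0.4493, 0.1356, 0.0692]
tool_rot: [[0.524, 0.851, -0.01], [0.852, -0.524, 0.009], [0.002, -0.013, -1.0]]
contact_force: [1.1, 1.5, -0.5]
width: 0.0216
finger_force: 0.0
```

Request:
{"op": "send_rows", "data": {"motion": [{"delta_pos":[0,0,0],"yaw":0,"hand":0.005},{"delta_pos":[0,0,0],"yaw":0,"hand":0.005},{"delta_pos":[0,0,0],"yaw":0,"hand":0.005},{"delta_pos":[0,0,0],"yaw":0,"hand":0.005}]}}

```text
time: 30.2
eef_pos: [0.4481, 0.1362, 0.0693]
tool_rot: [[0.524, 0.852, -0.011], [0.852, -0.524, 0.01], [0.003, -0.015, -1.0]]
contact_force: [-8.0, 5.9, 15.4]
width: 0.0124
finger_force: 58.7
```

```bash
python3 go.py .449 .134 .066 58.5 f
```

```text
psi 58.4 tcp [0.4481 0.1362 0.0693] q1,q6 [  6.5 128.1] width 0.0124 ff 58.736509680747986
delta now [-0.0014  0.0019  0.0033] yaw -0.0017 delta after yaw [-0.0014  0.0019  0.0033] z [-0.011  0.01  -1.   ]
```

Request:
{"op": "send_rows", "data": {"motion": [{"delta_pos":[0,0,0],"yaw":-0.12,"hand":0.005},{"delta_pos":[0,0,0],"yaw":-0.12,"hand":0.005},{"delta_pos":[0,0,0],"yaw":-0.12,"hand":0.005},{"delta_pos":[0,0,0],"yaw":-0.12,"hand":0.005},{"delta_pos":[0,0,0],"yaw":-0.12,"hand":0.005}]}}

```text
time: 30.7
eef_pos: [0.4469, 0.1367, 0.0691]
tool_rot: [[-0.054, 0.998, -0.014], [0.998, 0.054, 0.012], [0.012, -0.013, -1.0]]
contact_force: [-16.2, 10.5, 22.7]
width: 0.0123
finger_force: 72.1
```

Request:
{"op": "send_rows", "data": {"motion": [{"delta_pos":[0,0,0],"yaw":-0.12,"hand":0.005},{"delta_pos":[0,0,0],"yaw":-0.12,"hand":0.005},{"delta_pos":[0,0,0],"yaw":-0.12,"hand":0.005},{"delta_pos":[0,0,0],"yaw":-0.12,"hand":0.005},{"delta_pos":[0,0,0],"yaw":-0.1,"hand":0.005},{"delta_pos":[0,0,0],"yaw":0,"hand":0.005}]}}

```text
time: 31.3
eef_pos: [0.4455, 0.1363, 0.069]
tool_rot: [[-0.591, 0.806, -0.016], [0.806, 0.591, 0.01], [0.018, -0.006, -1.0]]
contact_force: [-21.5, 7.0, 26.8]
width: 0.012
finger_force: 72.6
```

```bash
python3 go.py .449 .134 .066 58.5 f; python3 -c "
from h import *
print(arm.sense()['wrist_torque'],arm.sense()['contact_force'])"
```

```text
psi 126.25 tcp [0.4455 0.1363 0.069 ] q1,q6 [ 6.5 60.3] width 0.012 ff 72.61171817779541
delta now [-0.004   0.0015  0.003 ] yaw 1.1824 delta after yaw [-0.0001  0.0042  0.003 ] z [-0.016  0.01  -1.   ]
[1.2612584  4.39831002 0.15367116] [-21.54000506   6.98953232  26.83479987]
```

Request:
{"op": "send_rows", "data": {"motion": [{"delta_pos":[0,0,0],"yaw":0,"hand":0.045},{"delta_pos":[0,0,0],"yaw":0,"hand":0.045},{"delta_pos":[0,0,-0.005],"yaw":0,"hand":0.045},{"delta_pos":[0,0,-0.03],"yaw":0,"hand":0.045},{"delta_pos":[0,0,-0.03],"yaw":0,"hand":0.045},{"delta_pos":[0,0,-0.03],"yaw":0.13,"hand":0.045},{"delta_pos":[0,0,-0.02],"yaw":0.13,"hand":0.045},{"delta_pos":[0,0,0],"yaw":0.13,"hand":0.045}]}}

```text
time: 32.1
eef_pos: [0.4514, 0.1346, 0.1862]
tool_rot: [[-0.23, 0.973, -0.007], [0.973, 0.23, 0.009], [0.01, -0.004, -1.0]]
contact_force: [-0.1, 0.2, -0.6]
width: 0.0449
finger_force: 0.0
```

Request:
{"op": "send_rows", "data": {"motion": [{"delta_pos":[0,0,0],"yaw":0.13,"hand":0.045},{"delta_pos":[0,0,0],"yaw":0.12,"hand":0.045},{"delta_pos":[-0.03,0,0],"yaw":0,"hand":0.045},{"delta_pos":[-0.03,0,0],"yaw":0,"hand":0.045},{"delta_pos":[-0.03,0,0],"yaw":0,"hand":0.045},{"delta_pos":[-0.03,0,0],"yaw":0,"hand":0.045},{"delta_pos":[0,0,0],"yaw":0,"hand":0.045},{"delta_pos":[0,0,0],"yaw":0,"hand":0.045}]}}

```text
time: 32.9
eef_pos: [0.4486, 0.0141, 0.1826]
tool_rot: [[0.014, 1.0, -0.011], [1.0, -0.014, 0.009], [0.008, -0.011, -1.0]]
contact_force: [-0.0, 0.5, -0.3]
width: 0.045
finger_force: 0.0
```

```bash
python3 go.py .4274 -.0329 .09 90 f; python3 - <<'E'
from h import *
import pickle
s=snap("wrist","w10");pickle.dump(s,open("w10.pkl","wb"));
E
```

```text
psi 89.21 tcp [0.4486 0.0141 0.1826] q1,q6 [-8.9 81.9] width 0.045 ff 0.0
delta now [-0.0481 -0.0195  0.0924] yaw -0.0138 delta after yaw [-0.0478 -0.0202  0.0924] z [-0.011  0.009 -1.   ]
```

View pics/w10.png

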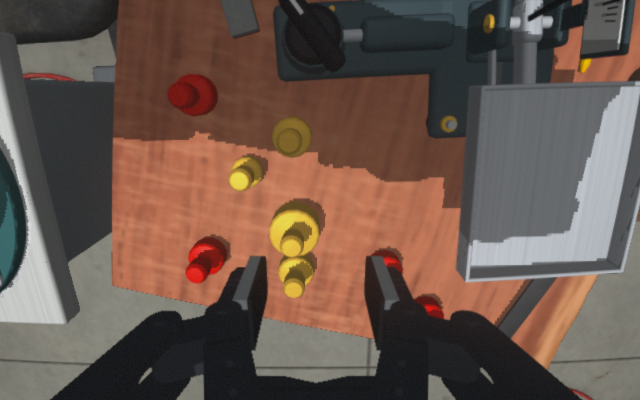

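The view shows the goods side down (the dish has risen). The 500 g top is at (291,245), a 200 g at (293,288), the other 200 g at (291,142), and the 100 g knob at (240,180), which has been knocked aside. Now I'll compute positions.

```bash
python3 - <<'E'
from h import *
import pickle
s=pickle.load(open("w10.pkl","rb"))
for n,u,v,z in[("500",291,245,.06),("200 outer",293,288,.05),("200 inner",290.5,143,.05),("100",239,181,.043),("500body",296,230,.03),("200o body",297,270,.02),("200i body",292,137,.02),("100body",246,172,.013)]:print(n,onz(s,u,v,z).round(4))
E
```

```text
500 [ 0.4261 -0.0297  0.06  ]
200 outer [ 0.4254 -0.0774  0.05  ]
200 inner [0.4279 0.0545 0.05  ]
100 [0.3825 0.0221 0.043 ]
500body [ 0.4284 -0.0284  0.03  ]
200o body [ 0.4273 -0.0754  0.02  ]
200i body [0.4268 0.0556 0.02  ]
100body [0.3824 0.0231 0.013 ]
```

Request:
{"op": "send_rows", "data": {"motion": [{"delta_pos":[-0.022,-0.011,0],"yaw":-0.014,"hand":0.045},{"delta_pos":[-0.022,-0.011,0.02],"yaw":0,"hand":0.045},{"delta_pos":[0,0,0.03],"yaw":0,"hand":0.045},{"delta_pos":[0,0,0.03],"yaw":0,"hand":0.045},{"delta_pos":[0,0,0],"yaw":0,"hand":0.045},{"delta_pos":[0,0,0],"yaw":0,"hand":0.045}]}}

```text
time: 33.55
eef_pos: [0.4253, -0.0281, 0.1028]
tool_rot: [[-0.003, 1.0, -0.012], [1.0, 0.003, 0.009], [0.009, -0.012, -1.0]]
contact_force: [0.1, -0.5, -0.3]
width: 0.0452
finger_force: 0.0
```

```bash
python3 go.py .427 -.030 .037 90 f
```

```text
psi 90.17 tcp [ 0.4253 -0.0281  0.1028] q1,q6 [-15.   74.9] width 0.0452 ff 0.0
delta now [-0.0025  0.0024  0.0657] yaw 0.0029 delta after yaw [-0.0025  0.0024  0.0657] z [-0.012  0.009 -1.   ]
```

Request:
{"op": "send_rows", "data": {"motion": [{"delta_pos":[-0.002,0.002,0.02],"yaw":0,"hand":0.045},{"delta_pos":[0,0,0.025],"yaw":0,"hand":0.045},{"delta_pos":[0,0,0.015],"yaw":0,"hand":0.045},{"delta_pos":[0,0,0.004],"yaw":0,"hand":0.045},{"delta_pos":[0,0,0],"yaw":0,"hand":0.045},{"delta_pos":[0,0,0],"yaw":0,"hand":0.01},{"delta_pos":[0,0,0],"yaw":0,"hand":0.01},{"delta_pos":[0,0,0],"yaw":0,"hand":0.01}]}}

```text
time: 34.35
eef_pos: [0.4269, -0.0303, 0.0391]
tool_rot: [[-0.002, 1.0, -0.01], [1.0, 0.002, 0.008], [0.008, -0.01, -1.0]]
contact_force: [-3.2, 0.8, 10.4]
width: 0.0191
finger_force: 58.2
```

Request:
{"op": "send_rows", "data": {"motion": [{"delta_pos":[0,0,0],"yaw":0,"hand":0.01},{"delta_pos":[0,0,0],"yaw":0,"hand":0.01},{"delta_pos":[0,0,0],"yaw":0,"hand":0.01}]}}

```text
time: 34.65
eef_pos: [0.4269, -0.0303, 0.0391]
tool_rot: [[-0.002, 1.0, -0.01], [1.0, 0.002, 0.008], [0.008, -0.01, -1.0]]
contact_force: [-2.9, 0.5, 10.9]
width: 0.0189
finger_force: 58.2
```

```bash
python3 go.py .602 .004 .21 90 f
```

```text
psi 90.1 tcp [ 0.4269 -0.0303  0.0391] q1,q6 [-15.2  74.7] width 0.0189 ff 58.246750831604004
delta now [ 0.0354  0.1734 -0.1724] yaw 0.0018 delta after yaw [ 0.0357  0.1733 -0.1724] z [-0.01   0.008 -1.   ]
```

Request:
{"op": "send_rows", "data": {"motion": [{"delta_pos":[0,0,-0.02],"yaw":0,"hand":0.01},{"delta_pos":[0,0,-0.035],"yaw":0,"hand":0.01},{"delta_pos":[0,0,-0.035],"yaw":0,"hand":0.01},{"delta_pos":[0,0,-0.035],"yaw":0,"hand":0.01},{"delta_pos":[0,0,-0.035],"yaw":0,"hand":0.01},{"delta_pos":[0.007,0.025,0],"yaw":0,"hand":0.01},{"delta_pos":[0.007,0.03,0],"yaw":0,"hand":0.01},{"delta_pos":[0.007,0.03,0],"yaw":0,"hand":0.01}]}}

```text
time: 35.45
eef_pos: [0.5141, -0.01, 0.198]
tool_rot: [[-0.002, 1.0, -0.011], [1.0, 0.002, 0.008], [0.008, -0.011, -1.0]]
contact_force: [0.8, -1.0, -4.6]
width: 0.0189
finger_force: 59.9
```

Request:
{"op": "send_rows", "data": {"motion": [{"delta_pos":[0.007,0.03,0],"yaw":0,"hand":0.01},{"delta_pos":[0.007,0.03,0],"yaw":0,"hand":0.01},{"delta_pos":[0.0,0.025,0],"yaw":0,"hand":0.01},{"delta_pos":[0,0,0],"yaw":0,"hand":0.01},{"delta_pos":[0,0,0],"yaw":0,"hand":0.01}]}}

```text
time: 35.95
eef_pos: [0.5981, 0.0039, 0.1961]
tool_rot: [[-0.002, 1.0, -0.012], [1.0, 0.002, 0.009], [0.009, -0.012, -1.0]]
contact_force: [-0.5, -0.5, -4.5]
width: 0.0189
finger_force: 60.2
```

```bash
python3 go.py .603 .0035 .152 90 f
```

```text
psi 90.11 tcp [0.5981 0.0039 0.1961] q1,q6 [-7.6 82.3] width 0.0189 ff 60.20960569381714
delta now [-0.0008  0.0054  0.0441] yaw 0.002 delta after yaw [-0.0008  0.0054  0.0441] z [-0.012  0.009 -1.   ]
```

Request:
{"op": "send_rows", "data": {"motion": [{"delta_pos":[-0.001,0.005,0.015],"yaw":0,"hand":0.01},{"delta_pos":[0,0,0.015],"yaw":0,"hand":0.01},{"delta_pos":[0,0,0.008],"yaw":0,"hand":0.01},{"delta_pos":[0,0,0.003],"yaw":0,"hand":0.01},{"delta_pos":[0,0,0.0],"yaw":0,"hand":0.01},{"delta_pos":[0,0,0.0],"yaw":0,"hand":0.01}]}}

```text
time: 36.55
eef_pos: [0.6029, 0.0031, 0.1561]
tool_rot: [[-0.002, 1.0, -0.011], [1.0, 0.002, 0.008], [0.008, -0.011, -1.0]]
contact_force: [0.1, -0.4, -3.9]
width: 0.0188
finger_force: 60.3
```

Request:
{"op": "send_rows", "data": {"motion": [{"delta_pos":[0,0,0.0015],"yaw":0,"hand":0.01},{"delta_pos":[0,0,0.0015],"yaw":0,"hand":0.01},{"delta_pos":[0,0,0.0],"yaw":0,"hand":0.01},{"delta_pos":[0,0,0.0],"yaw":0,"hand":0.01}]}}

```text
time: 36.95
eef_pos: [0.6028, 0.0032, 0.1524]
tool_rot: [[-0.002, 1.0, -0.011], [1.0, 0.002, 0.008], [0.008, -0.011, -1.0]]
contact_force: [-0.3, -0.1, -5.2]
width: 0.0185
finger_force: 60.3
```

Request:
{"op": "send_rows", "data": {"motion": [{"delta_pos":[0,0,0.002],"yaw":0,"hand":0.01},{"delta_pos":[0,0,0.0],"yaw":0,"hand":0.01},{"delta_pos":[0,0,0.0],"yaw":0,"hand":0.01}]}}

```text
time: 37.25
eef_pos: [0.6027, 0.0032, 0.1503]
tool_rot: [[-0.002, 1.0, -0.012], [1.0, 0.002, 0.008], [0.008, -0.011, -1.0]]
contact_force: [0.1, -0.2, -5.2]
width: 0.0187
finger_force: 60.3
```

Request:
{"op": "send_rows", "data": {"motion": [{"delta_pos":[0,0,0.0015],"yaw":0,"hand":0.01},{"delta_pos":[0,0,0.0],"yaw":0,"hand":0.01},{"delta_pos":[0,0,0.0],"yaw":0,"hand":0.01}]}}

```text
time: 37.55
eef_pos: [0.6028, 0.0032, 0.1489]
tool_rot: [[-0.002, 1.0, -0.011], [1.0, 0.002, 0.008], [0.008, -0.011, -1.0]]
contact_force: [-0.4, 0.4, -2.7]
width: 0.019
finger_force: 60.6
```

Request:
{"op": "send_rows", "data": {"motion": [{"delta_pos":[0,0,0.001],"yaw":0,"hand":0.01},{"delta_pos":[0,0,0],"yaw":0,"hand":0.04},{"delta_pos":[0,0,0],"yaw":0,"hand":0.04},{"delta_pos":[0,0,0],"yaw":0,"hand":0.04},{"delta_pos":[0,0,-0.02],"yaw":0,"hand":0.04},{"delta_pos":[0,0,-0.03],"yaw":0,"hand":0.04},{"delta_pos":[0,0,-0.01],"yaw":0,"hand":0.04},{"delta_pos":[0,0,0],"yaw":0,"hand":0.04}]}}

```text
time: 38.35
eef_pos: [0.6041, 0.0026, 0.2091]
tool_rot: [[-0.002, 1.0, -0.009], [1.0, 0.002, 0.008], [0.008, -0.009, -1.0]]
contact_force: [-0.1, -0.9, 0.1]
width: 0.0403
finger_force: 0.0
```

```bash
cat > tilt.py <<'E'
from h import *
import pickle
a=pickle.load(open("scene0.pkl","rb"));s=snap("scene")
g=[cv2.cvtColor(np.asarray(x["pixels"]),cv2.COLOR_RGB2GRAY).astype(np.float32) for x in(a,s)]
cv2.imwrite("pics/tilt.png",g[1][130:260,210:380])
# near edge of dish: corners at rim top z .111 level
c=np.array([.601,.0355]);th=np.radians(3.1);ex=np.array([np.cos(th),np.sin(th)]);ey=np.array([-ex[1],ex[0]])
for nm,(x,y),z in[("dish -x edge",(-.056,0),.104),("dish +y edge",(0,.063),.104),("dish +y-x cnr",(-.056,.063),.104)]:
    P=c+x*ex+y*ey;u0=proj(s,[*P,z]);u1=proj(s,[*P,z+.01])
    u,v=int(round(u0[0])),int(round(u0[1]));h=10
    t=g[0][v-h:v+h,u-h:u+h];best=[]
    r=cv2.matchTemplate(g[1][v-h-12:v+h+12,u-h:u+h],t,cv2.TM_CCOEFF_NORMED)[:,0]
    i=int(r.argmax());o=0
    if 0<i<len(r)-1:o=(r[i-1]-r[i+1])/(2*(r[i-1]-2*r[i]+r[i+1]))
    print(nm,(u,v),"px/10mm",round(u1[1]-u0[1],2),"shift",round(i+o-12,2),"score",round(float(r[i]),3),"rise mm",round((i+o-12)/(u1[1]-u0[1])*10,2))
E
python3 tilt.py; python3 go.py .4265 -.076 .12 90 f
```

```text
dish -x edge (343, 171) px/10mm -3.79 shift -2.81 score 0.541 rise mm 7.4
dish +y edge (309, 173) px/10mm -3.83 shift 4.21 score 0.531 rise mm -10.99
dish +y-x cnr (327, 179) px/10mm -3.92 shift -0.97 score 0.312 rise mm 2.48
psi 90.1 tcp [0.6036 0.0027 0.2077] q1,q6 [-7.7 82.2] width 0.0399 ff 0.0
delta now [-0.0791 -0.1763  0.089 ] yaw 0.0018 delta after yaw [-0.0794 -0.1762  0.089 ] z [-0.011  0.008 -1.   ][ WARN:0@3.354] global loadsave.cpp:1063 imwrite_ Unsupported depth image for selected encoder is fallbacked to CV_8U.
```

Request:
{"op": "send_rows", "data": {"motion": [{"delta_pos":[-0.013,-0.029,0],"yaw":0,"hand":0.045},{"delta_pos":[-0.013,-0.029,0],"yaw":0,"hand":0.045},{"delta_pos":[-0.013,-0.029,0],"yaw":0,"hand":0.045},{"delta_pos":[-0.013,-0.029,0],"yaw":0,"hand":0.045},{"delta_pos":[-0.013,-0.029,0.01],"yaw":0,"hand":0.045},{"delta_pos":[-0.014,-0.031,0.02],"yaw":0,"hand":0.045},{"delta_pos":[0,0,0.02],"yaw":0,"hand":0.045},{"delta_pos":[0,0,0],"yaw":0,"hand":0.045}]}}

```text
time: 39.2
eef_pos: [0.4248, -0.0758, 0.1568]
tool_rot: [[-0.001, 1.0, -0.015], [1.0, 0.001, 0.01], [0.01, -0.015, -1.0]]
contact_force: [0.3, 0.7, 0.5]
width: 0.0452
finger_force: 0.0
```

```bash
python3 go.py .4265 -.076 .028 90 f; cat > wts.py <<'E'
from h import *
s=snap("wrist","wt");hsv=cv2.cvtColor(np.asarray(s["pixels"]),cv2.COLOR_RGB2HSV)
y=((hsv[...,0]>20)&(hsv[...,0]<36)&(hsv[...,1]>120)&(hsv[...,2]>60)).astype(np.uint8)
n,l,stt,c=cv2.connectedComponentsWithStats(y)
for i in range(1,n):
    if stt[i,4]>150: print(stt[i],c[i].round(0),"z=.025:",onz(s,*c[i],.025).round(4)[:2])
E
python3 wts.py
```

```text
psi 90.04 tcp [ 0.4248 -0.0758  0.1568] q1,q6 [-21.1  68.8] width 0.0452 ff 0.0
delta now [-0.0015  0.0037  0.1287] yaw 0.0006 delta after yaw [-0.0015  0.0037  0.1287] z [-0.015  0.01  -1.   ]
[ 298    0   45   48 1412] [321.  21.] z=.025: [0.4264 0.0535]
[246  49  37  35 501] [264.  64.] z=.025: [0.3841 0.0241]
[ 600   70   40   70 1062] [623. 105.] z=.025: [ 0.6677 -0.002 ]
[299 178  40  38 631] [314. 200.] z=.025: [ 0.422  -0.0825]
```

```bash
python3 - <<'E'
from h import *
s=snap("wrist")
print(onz(s,319,178,0)[1]-.018,onz(s,319,216,.05)[1]+.0105,onz(s,299,195,.012)[0],onz(s,339,195,.012)[0])
hsv=cv2.cvtColor(np.asarray(s["pixels"]),cv2.COLOR_RGB2HSV)
print(hsv[170:236:4,316].tolist())
E
```

```text
-0.08850244915953473 -0.07804353837620381 0.409699245759957 0.44464201678432913
[[17, 149, 91], [20, 164, 106], [20, 171, 125], [20, 171, 124], [20, 169, 110], [19, 163, 91], [21, 173, 112], [21, 179, 131], [22, 180, 222], [22, 180, 223], [22, 180, 222], [21, 181, 208], [9, 137, 180], [9, 137, 179], [9, 140, 175], [9, 138, 177], [9, 135, 181]]
```

Request:
{"op": "send_rows", "data": {"motion": [{"delta_pos":[-0.002,0.003,0.03],"yaw":0,"hand":0.045},{"delta_pos":[0,0,0.035],"yaw":0,"hand":0.045},{"delta_pos":[0,0,0.035],"yaw":0,"hand":0.045},{"delta_pos":[0,0,0.02],"yaw":0,"hand":0.045},{"delta_pos":[0,0,0.006],"yaw":0,"hand":0.045},{"delta_pos":[0,0,0],"yaw":0,"hand":0.045},{"delta_pos":[0,0,0],"yaw":0,"hand":0.01},{"delta_pos":[0,0,0],"yaw":0,"hand":0.01}]}}

```text
time: 40.1
eef_pos: [0.4292, -0.0774, 0.0342]
tool_rot: [[-0.002, 1.0, -0.01], [1.0, 0.002, 0.008], [0.008, -0.01, -1.0]]
contact_force: [-1.1, -1.0, 2.7]
width: 0.0189
finger_force: 57.8
```

Request:
{"op": "send_rows", "data": {"motion": [{"delta_pos":[0,0,0],"yaw":0,"hand":0.01},{"delta_pos":[0,0,0],"yaw":0,"hand":0.01},{"delta_pos":[0,0,0],"yaw":0,"hand":0.01}]}}

```text
time: 40.4
eef_pos: [0.4293, -0.0774, 0.0341]
tool_rot: [[-0.002, 1.0, -0.009], [1.0, 0.002, 0.008], [0.008, -0.009, -1.0]]
contact_force: [-0.6, -0.0, 9.0]
width: 0.019
finger_force: 58.1
```

```bash
python3 go.py .622 .0587 .2 90 f
```

```text
psi 90.1 tcp [ 0.4293 -0.0774  0.0341] q1,q6 [-21.1  68.8] width 0.019 ff 58.08949112892151
delta now [ 0.1371  0.1914 -0.1667] yaw 0.0018 delta after yaw [ 0.1374  0.1911 -0.1667] z [-0.009  0.008 -1.   ]
```

Request:
{"op": "send_rows", "data": {"motion": [{"delta_pos":[0,0,-0.02],"yaw":0,"hand":0.01},{"delta_pos":[0,0,-0.035],"yaw":0,"hand":0.01},{"delta_pos":[0,0,-0.035],"yaw":0,"hand":0.01},{"delta_pos":[0,0,-0.04],"yaw":0,"hand":0.01},{"delta_pos":[0,0,-0.04],"yaw":0,"hand":0.01},{"delta_pos":[0.017,0.024,0],"yaw":0,"hand":0.01},{"delta_pos":[0.017,0.024,0],"yaw":0,"hand":0.01},{"delta_pos":[0.017,0.024,0],"yaw":0,"hand":0.01}]}}

```text
time: 41.2
eef_pos: [0.5032, -0.0268, 0.2035]
tool_rot: [[-0.001, 1.0, -0.01], [1.0, 0.001, 0.008], [0.008, -0.01, -1.0]]
contact_force: [-0.1, -1.4, -1.6]
width: 0.0185
finger_force: 59.0
```

Request:
{"op": "send_rows", "data": {"motion": [{"delta_pos":[0.017,0.024,0],"yaw":0,"hand":0.01},{"delta_pos":[0.017,0.024,0],"yaw":0,"hand":0.01},{"delta_pos":[0.017,0.024,0],"yaw":0,"hand":0.01},{"delta_pos":[0.017,0.024,0],"yaw":0,"hand":0.01},{"delta_pos":[0.018,0.023,0],"yaw":0,"hand":0.01},{"delta_pos":[0,0,0],"yaw":0,"hand":0.01},{"delta_pos":[0,0,0],"yaw":0,"hand":0.01}]}}

```text
time: 41.9
eef_pos: [0.6211, 0.059, 0.2019]
tool_rot: [[-0.003, 1.0, -0.012], [1.0, 0.003, 0.008], [0.008, -0.012, -1.0]]
contact_force: [-0.8, -0.0, -1.6]
width: 0.0185
finger_force: 59.0
```

```bash
python3 go.py .622 .0587 .148 90 f
```

```text
psi 90.14 tcp [0.6211 0.059  0.2019] q1,q6 [-2.3 87.6] width 0.0185 ff 58.96087646484375
delta now [-0.0008  0.0015  0.0539] yaw 0.0025 delta after yaw [-0.0008  0.0015  0.0539] z [-0.012  0.008 -1.   ]
```

Request:
{"op": "send_rows", "data": {"motion": [{"delta_pos":[0,0.001,0.02],"yaw":0,"hand":0.01},{"delta_pos":[0,0,0.02],"yaw":0,"hand":0.01},{"delta_pos":[0,0,0.009],"yaw":0,"hand":0.01},{"delta_pos":[0,0,0.003],"yaw":0,"hand":0.01},{"delta_pos":[0,0,0.0],"yaw":0,"hand":0.01},{"delta_pos":[0,0,0.0],"yaw":0,"hand":0.01}]}}

```text
time: 42.5
eef_pos: [0.6219, 0.0591, 0.151]
tool_rot: [[-0.002, 1.0, -0.01], [1.0, 0.002, 0.008], [0.008, -0.01, -1.0]]
contact_force: [1.1, 0.3, -1.8]
width: 0.0186
finger_force: 59.0
```

Request:
{"op": "send_rows", "data": {"motion": [{"delta_pos":[0,0,0.002],"yaw":0,"hand":0.01},{"delta_pos":[0,0,0.002],"yaw":0,"hand":0.01},{"delta_pos":[0,0,0.001],"yaw":0,"hand":0.01},{"delta_pos":[0,0,0.0],"yaw":0,"hand":0.01},{"delta_pos":[0,0,0.0],"yaw":0,"hand":0.01}]}}

```text
time: 43.0
eef_pos: [0.6216, 0.0593, 0.1451]
tool_rot: [[-0.002, 1.0, -0.011], [1.0, 0.002, 0.008], [0.008, -0.011, -1.0]]
contact_force: [-0.5, -0.2, -2.5]
width: 0.0185
finger_force: 59.0
```

Request:
{"op": "send_rows", "data": {"motion": [{"delta_pos":[0,0,0.0015],"yaw":0,"hand":0.01},{"delta_pos":[0,0,0],"yaw":0,"hand":0.01},{"delta_pos":[0,0,0.0],"yaw":0,"hand":0.01}]}}

```text
time: 43.3
eef_pos: [0.6215, 0.0593, 0.1436]
tool_rot: [[-0.002, 1.0, -0.012], [1.0, 0.002, 0.008], [0.008, -0.011, -1.0]]
contact_force: [0.1, -0.3, -1.7]
width: 0.0186
finger_force: 59.0
```

Request:
{"op": "send_rows", "data": {"motion": [{"delta_pos":[0,0,0.0015],"yaw":0,"hand":0.01},{"delta_pos":[0,0,0],"yaw":0,"hand":0.01},{"delta_pos":[0,0,0.0],"yaw":0,"hand":0.01}]}}

```text
time: 43.6
eef_pos: [0.6215, 0.0593, 0.1421]
tool_rot: [[-0.002, 1.0, -0.011], [1.0, 0.002, 0.008], [0.008, -0.011, -1.0]]
contact_force: [-0.3, -0.4, -1.6]
width: 0.0187
finger_force: 59.0
```

Request:
{"op": "send_rows", "data": {"motion": [{"delta_pos":[0,0,0.0015],"yaw":0,"hand":0.01},{"delta_pos":[0,0,0],"yaw":0,"hand":0.01},{"delta_pos":[0,0,0.0],"yaw":0,"hand":0.01}]}}

```text
time: 43.9
eef_pos: [0.6215, 0.0593, 0.1406]
tool_rot: [[-0.002, 1.0, -0.011], [1.0, 0.002, 0.008], [0.008, -0.011, -1.0]]
contact_force: [0.3, 0.5, -1.2]
width: 0.0186
finger_force: 59.0
```

Request:
{"op": "send_rows", "data": {"motion": [{"delta_pos":[0,0,0.0015],"yaw":0,"hand":0.01},{"delta_pos":[0,0,0],"yaw":0,"hand":0.01},{"delta_pos":[0,0,0.0],"yaw":0,"hand":0.01}]}}

```text
time: 44.2
eef_pos: [0.6215, 0.0593, 0.1391]
tool_rot: [[-0.002, 1.0, -0.011], [1.0, 0.002, 0.008], [0.008, -0.011, -1.0]]
contact_force: [-0.1, 0.5, -1.8]
width: 0.0184
finger_force: 59.0
```

Request:
{"op": "send_rows", "data": {"motion": [{"delta_pos":[0,0,0.002],"yaw":0,"hand":0.01},{"delta_pos":[0,0,0.002],"yaw":0,"hand":0.01},{"delta_pos":[0,0,0.0],"yaw":0,"hand":0.01}]}}

```text
time: 44.5
eef_pos: [0.6214, 0.0593, 0.1348]
tool_rot: [[-0.002, 1.0, -0.012], [1.0, 0.002, 0.008], [0.008, -0.012, -1.0]]
contact_force: [0.1, -0.3, -1.6]
width: 0.0187
finger_force: 59.0
```

Request:
{"op": "send_rows", "data": {"motion": [{"delta_pos":[0,0,0.0015],"yaw":0,"hand":0.01},{"delta_pos":[0,0,0.0015],"yaw":0,"hand":0.01},{"delta_pos":[0,0,0.0],"yaw":0,"hand":0.01}]}}

```text
time: 44.8
eef_pos: [0.6214, 0.0594, 0.1319]
tool_rot: [[-0.002, 1.0, -0.011], [1.0, 0.002, 0.008], [0.008, -0.011, -1.0]]
contact_force: [0.5, -0.3, 0.2]
width: 0.0185
finger_force: 59.0
```

```bash
python3 - <<'E'
from h import *
s=snap("scene")
im=np.asarray(s["pixels"])[140:230,230:370]
cv2.imwrite("pics/s3c.png",cv2.resize(im,None,fx=5,fy=5,interpolation=cv2.INTER_CUBIC)[...,::-1])
E
```

Request:
{"op": "send_rows", "data": {"motion": [{"delta_pos":[0,0,0],"yaw":0,"hand":0.035},{"delta_pos":[0,0,0],"yaw":0,"hand":0.04},{"delta_pos":[0,0,0],"yaw":0,"hand":0.04},{"delta_pos":[0,0,-0.02],"yaw":0,"hand":0.04},{"delta_pos":[0,0,-0.03],"yaw":0,"hand":0.04},{"delta_pos":[0,0,-0.03],"yaw":0,"hand":0.04},{"delta_pos":[0,0,-0.02],"yaw":0,"hand":0.04},{"delta_pos":[-0.03,-0.03,0],"yaw":0,"hand":0.04}]}}

```text
time: 45.65
eef_pos: [0.5957, 0.0298, 0.2344]
tool_rot: [[-0.005, 1.0, -0.006], [1.0, 0.005, 0.008], [0.009, -0.006, -1.0]]
contact_force: [-0.2, -2.0, -0.6]
width: 0.0401
finger_force: 0.0
```

Request:
{"op": "send_rows", "data": {"motion": [{"delta_pos":[-0.03,-0.03,0],"yaw":0,"hand":0.04},{"delta_pos":[-0.03,-0.03,0],"yaw":0,"hand":0.04},{"delta_pos":[-0.03,-0.03,0],"yaw":0,"hand":0.04},{"delta_pos":[0,-0.03,0],"yaw":0,"hand":0.04},{"delta_pos":[0,0,0],"yaw":0,"hand":0.04},{"delta_pos":[0,0,0],"yaw":0,"hand":0.04},{"delta_pos":[0,0,0],"yaw":0,"hand":0.04},{"delta_pos":[0,0,0],"yaw":0,"hand":0.04}]}}

```text
time: 46.45
eef_pos: [0.4735, -0.0616, 0.2326]
tool_rot: [[-0.002, 1.0, -0.011], [1.0, 0.003, 0.008], [0.008, -0.011, -1.0]]
contact_force: [0.4, 0.5, 0.1]
width: 0.04
finger_force: 0.0
```

```bash
python3 tilt.py 2>/dev/null; python3 go.py .4495 .1345 .16 127 f; python3 - <<'E'
from h import *
s=snap("wrist","w11");g=snap("scene","s4");t=snap("top","t4")
print(proj(s,(.598,.14,.12)),proj(s,(.45,.135,.085)),proj(s,(.601,.035,.1)))
E
```

```text
dish -x edge (343, 171) px/10mm -3.79 shift -0.66 score 0.608 rise mm 1.73
dish +y edge (309, 173) px/10mm -3.83 shift 0.68 score 0.802 rise mm -1.77
dish +y-x cnr (327, 179) px/10mm -3.92 shift 4.6 score 0.525 rise mm -11.74
psi 90.14 tcp [ 0.4734 -0.0615  0.2326] q1,q6 [-17.4  72.5] width 0.04 ff 0.0
delta now [ 0.1955 -0.0226  0.0745] yaw -0.6433 delta after yaw [0.1699 0.0992 0.0745] z [-0.012  0.009 -1.   ]
(np.float64(513.5798309834249), np.float64(-102.15983695338406)) (np.float64(286.0962978717418), np.float64(-74.42221318238751)) (np.float64(486.041095156186), np.float64(70.12691692032288))
```

Request:
{"op": "send_rows", "data": {"motion": [{"delta_pos":[0.03,-0.004,0.01],"yaw":0,"hand":0.05},{"delta_pos":[0.03,-0.004,0.01],"yaw":0,"hand":0.05},{"delta_pos":[0.03,-0.004,0.01],"yaw":0,"hand":0.05},{"delta_pos":[0.03,-0.004,0.01],"yaw":0,"hand":0.05},{"delta_pos":[0.03,-0.004,0.01],"yaw":0,"hand":0.05},{"delta_pos":[0.03,-0.003,0.01],"yaw":0,"hand":0.05},{"delta_pos":[0.013,0,0],"yaw":0.12,"hand":0.05},{"delta_pos":[0,0,0],"yaw":0.12,"hand":0.05}]}}

```text
time: 47.45
eef_pos: [0.4485, 0.1334, 0.1743]
tool_rot: [[0.238, 0.971, -0.012], [0.971, -0.238, 0.009], [0.005, -0.014, -1.0]]
contact_force: [1.0, -0.4, 0.1]
width: 0.0502
finger_force: 0.0
```

Request:
{"op": "send_rows", "data": {"motion": [{"delta_pos":[0,0,0],"yaw":0.12,"hand":0.05},{"delta_pos":[0,0,0],"yaw":0.12,"hand":0.05},{"delta_pos":[0,0,0],"yaw":0,"hand":0.05}]}}

```text
time: 47.75
eef_pos: [0.4488, 0.1319, 0.1746]
tool_rot: [[0.462, 0.887, -0.012], [0.887, -0.462, 0.008], [0.002, -0.014, -1.0]]
contact_force: [0.5, -0.1, 0.1]
width: 0.0502
finger_force: 0.0
```

```bash
python3 go.py .4495 .1345 .16 127 f; python3 - <<'E'
from h import *
import pickle
s=snap("wrist","w12");pickle.dump(s,open("w12.pkl","wb"));g=snap("scene","s5");g0=pickle.load(open("scene0.pkl","rb"))
a,b=[cv2.resize(np.asarray(x["pixels"])[145:235,235:365],(390,270),interpolation=cv2.INTER_CUBIC) for x in(g0,g)]
w=np.asarray(s["pixels"]);w1=cv2.resize(w[:120,500:640],(385,330),interpolation=cv2.INTER_CUBIC);w2=cv2.resize(w[0:320,260:640],(390,328))
top=np.hstack([a,b]);bot=np.hstack([w1[:328],w2]);bot=np.hstack([bot,np.zeros((328,5,3),np.uint8)])
cv2.imwrite("pics/m1.png",np.vstack([top,bot])[...,::-1])
E
```

```text
psi 62.51 tcp [0.4488 0.1319 0.1746] q1,q6 [  6.  123.5] width 0.0502 ff 0.0
delta now [ 0.0026 -0.0004  0.0146] yaw -1.1256 delta after yaw [0.0015 0.0022 0.0146] z [-0.012  0.008 -1.   ]
```

View pics/m1.png

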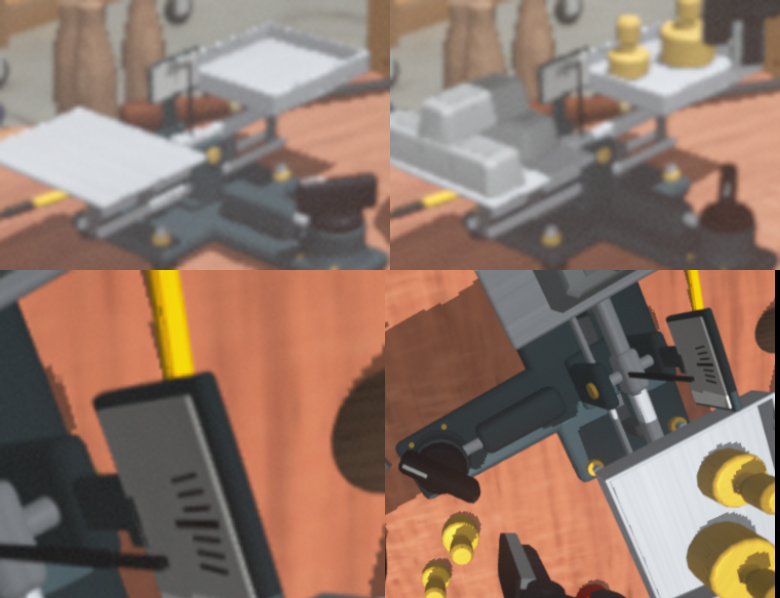

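The montage shows the weights (500 g and 200 g) standing in the dish, with both pans at the same height as in the arrested start picture. The pointer sits near the same place relative to the dial as when arrested. I'll check this numerically against the arrested view w9.

```bash
python3 - <<'E'
from h import *
a=cv2.imread("pics/w9.png",0);b=cv2.imread("pics/w12.png",0)
for x in (a,b): x[x>250]=250
def m(n,box):
    x0,y0,x1,y1=box;t=a[y0:y1,x0:x1];r=cv2.matchTemplate(b[max(0,y0-25):y1+25,x0-35:min(640,x1+35)],t,cv2.TM_CCOEFF_NORMED)
    _,s,_,p=cv2.minMaxLoc(r);print(n,round(s,3),p[0]-35,p[1]-min(25,y0))
m("dial marks",(568,40,612,95));m("dial right edge",(585,50,620,135));m("dial bracket",(535,68,562,95));m("pointer",(510,90,575,108));m("pointer tip",(550,90,580,110));m("base screw",(455,95,485,125))
E
python3 tilt.py 2>/dev/null
```

```text
dial marks 0.962 -13 5
dial right edge 0.924 -14 3
dial bracket 0.96 -10 5
pointer 0.931 -9 4
pointer tip 0.907 -10 5
base screw 0.97 -7 3
dish -x edge (343, 171) px/10mm -3.79 shift 0.27 score 0.818 rise mm -0.72
dish +y edge (309, 173) px/10mm -3.83 shift 0.39 score 0.839 rise mm -1.03
dish +y-x cnr (327, 179) px/10mm -3.92 shift 0.19 score 0.974 rise mm -0.5
```

The dish is within 1 mm of level, so 700 g balances. Now I'll arrest the knob.

Request:
{"op": "send_rows", "data": {"motion": [{"delta_pos":[0,0,0],"yaw":-0.1407,"hand":0.05},{"delta_pos":[0,0,0],"yaw":-0.1407,"hand":0.05},{"delta_pos":[0,0,0],"yaw":-0.1407,"hand":0.05},{"delta_pos":[0,0,0],"yaw":-0.1407,"hand":0.05},{"delta_pos":[0,0,0],"yaw":-0.1407,"hand":0.05},{"delta_pos":[0,0,0],"yaw":-0.1407,"hand":0.05},{"delta_pos":[0,0,0],"yaw":-0.1407,"hand":0.05},{"delta_pos":[0.001,0.002,0],"yaw":-0.1407,"hand":0.05}]}}

```text
time: 48.7
eef_pos: [0.45, 0.1335, 0.1747]
tool_rot: [[-0.61, 0.793, -0.011], [0.793, 0.61, 0.008], [0.014, -0.004, -1.0]]
contact_force: [0.5, -0.2, 0.2]
width: 0.0498
finger_force: 0.0
```

Request:
{"op": "send_rows", "data": {"motion": [{"delta_pos":[0,0,0.03],"yaw":0,"hand":0.05},{"delta_pos":[0,0,0.03],"yaw":0,"hand":0.05},{"delta_pos":[0,0,0.02],"yaw":0,"hand":0.05},{"delta_pos":[0,0,0],"yaw":0,"hand":0.05},{"delta_pos":[0,0,0],"yaw":0,"hand":0.05}]}}

```text
time: 49.2
eef_pos: [0.4493, 0.1342, 0.0952]
tool_rot: [[-0.604, 0.797, -0.012], [0.797, 0.604, 0.008], [0.014, -0.004, -1.0]]
contact_force: [-0.4, -0.3, 0.2]
width: 0.0501
finger_force: 0.0
```

```bash
python3 go.py .4475 .1345 .068 127 f
```

```text
psi 127.17 tcp [0.4493 0.1342 0.0952] q1,q6 [ 6.3 59.1] width 0.0501 ff 0.0
delta now [ 0.0009 -0.0011  0.0272] yaw 0.003 delta after yaw [ 0.0009 -0.0011  0.0272] z [-0.012  0.008 -1.   ]
```

Request:
{"op": "send_rows", "data": {"motion": [{"delta_pos":[0.001,-0.001,0.015],"yaw":0,"hand":0.05},{"delta_pos":[0,0,0.012],"yaw":0,"hand":0.05},{"delta_pos":[0,0,0],"yaw":0,"hand":0.05},{"delta_pos":[0,0,0],"yaw":0,"hand":0.005},{"delta_pos":[0,0,0],"yaw":0,"hand":0.005},{"delta_pos":[0,0,0],"yaw":0,"hand":0.005},{"delta_pos":[0,0,0],"yaw":0,"hand":0.005},{"delta_pos":[0,0,0],"yaw":0,"hand":0.005}]}}

```text
time: 50.0
eef_pos: [0.4471, 0.1341, 0.0688]
tool_rot: [[-0.603, 0.798, -0.011], [0.798, 0.603, 0.007], [0.012, -0.005, -1.0]]
contact_force: [-8.1, -7.1, 16.2]
width: 0.0126
finger_force: 59.0
```

Request:
{"op": "send_rows", "data": {"motion": [{"delta_pos":[0,0,0],"yaw":0.12,"hand":0.005},{"delta_pos":[0,0,0],"yaw":0.12,"hand":0.005},{"delta_pos":[0,0,0],"yaw":0.12,"hand":0.005},{"delta_pos":[0,0,0],"yaw":0.12,"hand":0.005},{"delta_pos":[0,0,0],"yaw":0.12,"hand":0.005}]}}

```text
time: 50.5
eef_pos: [0.4467, 0.1338, 0.0687]
tool_rot: [[-0.043, 0.999, -0.012], [0.999, 0.043, 0.006], [0.007, -0.012, -1.0]]
contact_force: [-5.9, -12.5, 19.5]
width: 0.0123
finger_force: 78.2
```

Request:
{"op": "send_rows", "data": {"motion": [{"delta_pos":[0,0,0],"yaw":0.12,"hand":0.005},{"delta_pos":[0,0,0],"yaw":0.12,"hand":0.005},{"delta_pos":[0,0,0],"yaw":0.12,"hand":0.005},{"delta_pos":[0,0,0],"yaw":0.12,"hand":0.005},{"delta_pos":[0,0,0],"yaw":0.11,"hand":0.005},{"delta_pos":[0,0,0],"yaw":0,"hand":0.005},{"delta_pos":[0,0,0],"yaw":0,"hand":0.005}]}}

```text
time: 51.2
eef_pos: [0.4465, 0.1338, 0.0686]
tool_rot: [[0.517, 0.856, -0.012], [0.856, -0.517, 0.006], [-0.001, -0.014, -1.0]]
contact_force: [-10.3, -7.9, 18.5]
width: 0.0123
finger_force: 78.1
```

Request:
{"op": "send_rows", "data": {"motion": [{"delta_pos":[0,0,0],"yaw":0,"hand":0.045},{"delta_pos":[0,0,0],"yaw":0,"hand":0.05},{"delta_pos":[0,0,0],"yaw":0,"hand":0.05},{"delta_pos":[0,0,-0.01],"yaw":0,"hand":0.05},{"delta_pos":[0,0,-0.03],"yaw":0,"hand":0.05},{"delta_pos":[0,0,-0.03],"yaw":0,"hand":0.05},{"delta_pos":[0,0,-0.03],"yaw":0,"hand":0.05},{"delta_pos":[0,0,0],"yaw":0,"hand":0.05}]}}

```text
time: 52.0
eef_pos: [0.4503, 0.134, 0.1716]
tool_rot: [[0.516, 0.856, -0.006], [0.856, -0.516, 0.009], [0.005, -0.01, -1.0]]
contact_force: [0.4, 0.5, -0.6]
width: 0.0502
finger_force: 0.0
```

```bash
python3 go.py .4475 .1345 .068 58.4 f; python3 tilt.py 2>/dev/null; python3 - <<'E'
from h import *
w=snap("wrist","w13");s=snap("scene","s6");t=snap("top","t6")
a=cv2.imread("pics/w9.png",0);b=cv2.imread("pics/w13.png",0)
M=a[150:250,285:350];r=cv2.matchTemplate(b[100:300,240:400],M,cv2.TM_CCOEFF_NORMED);print(cv2.minMaxLoc(r))
c=cv2.imread("pics/scene0.png",0);d=cv2.imread("pics/s6.png",0);e=cv2.imread("pics/s5.png",0)
for x in(d,e):
    r=cv2.matchTemplate(x[193:240,320:372],c[200:233,328:364],cv2.TM_CCOEFF_NORMED);print("scene knob match",cv2.minMaxLoc(r))
g=b[150:250,285:350];mask=(g<45).astype(np.uint8);ys,xs=np.nonzero(mask);print(len(xs),xs.mean()+285,ys.mean()+150)
E
```

```text
psi 58.92 tcp [0.4503 0.134  0.1716] q1,q6 [  6.3 127.4] width 0.0502 ff 0.0
delta now [-0.0016 -0.0017  0.1036] yaw 0.009 delta after yaw [-0.0016 -0.0017  0.1036] z [-0.006  0.009 -1.   ]
dish -x edge (343, 171) px/10mm -3.79 shift 0.34 score 0.732 rise mm -0.9
dish +y edge (309, 173) px/10mm -3.83 shift 0.4 score 0.838 rise mm -1.03
dish +y-x cnr (327, 179) px/10mm -3.92 shift 0.2 score 0.973 rise mm -0.51
(-0.5046758651733398, 0.940007746219635, (0, 0), (43, 55))
scene knob match (-0.1518768072128296, 0.8866479396820068, (0, 14), (8, 7))
scene knob match (0.08099547028541565, 0.4467310607433319, (1, 6), (13, 14))
2575 313.153786407767 200.7114563106796
```

```bash
python3 -c "
from plant import arm
print(arm.close_job())"
```

```text
the job is handed in; nothing more can be done
None
```

The job is handed in: the three ingots balance at 700 g (the 500 g and one 200 g weight in the dish, pans within about 1 mm of level), the beam is arrested again, and the other 200 g and the 100 g weight are on the bench; no verdict was returned.

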